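# Put the calibration weights back in their block in order of size

### The arm

A 6-joint arm with a two-finger parallel gripper is mounted at the origin on a cart in front of the work surface, level with it; the furniture and walls round the work are solid. World frame = base frame: x ahead of the robot, y to its left, z up, the work surface at z = 0. Lengths are in m, angles in rad, forces in N, time in s.
With the tool pointing down it reaches from about 0.275 to 0.875 m from the base axis. Payload 12.5 kg.
Tool frame: the origin (TCP) lies at the very end of the fingers, on their centre line; the grasp point (between the pads) lies 19 mm behind it; z points along the fingers, x is the direction in which the jaws open and shut, and the axes are right-handed (so a half turn about z gives the same grasp; the last joint's range is limited). The gripper opens to 85 mm and grips with 20 to 120 N. Pads are 22 mm wide; open, the fingers measure 114 mm over their backs; the gripper's body (76 mm by 85 mm) begins 54 mm behind the grasp point. The pads swing forward as they close: fully open they stand 13 mm farther back than shut.
Start: joints at [1.212, 0.351, 1.652, -0, 1.139, -0.085], TCP at [0.149, 0.53, 0.231] pointing down, gripper open.
Joint ranges: [-2.75, 2.75], [-0.79, 2.1], [0.01, 2.65], [-1.57, 4.71], [0.07, 3.14], [-2.87, 2.87]. Speed limits (rad/s): [2.22, 2.22, 2.79, 3.14, 3.14, 3.14].

### API

Orientations are given as a 3x3 rotation matrix whose columns are the frame's x, y, z axes.
In Python, from rig import ctrl gives the robot as it stands.
- The arm moves only by the tool carry_out, never from a script. Its arguments are lists of equal length, an entry for each row: "linear": the shift along the tool's x, y, z in units of 25 mm (1.0 is 25 mm), a list of three; "roll": the turn about the tool's z in units of 6 degrees (1.0 is 6 degrees); "claw": the gripper's target within -1 to 1 (fully open at 1, half-way at 0, shut at -1). A call has 1 to 20 rows; each row shifts and turns the commanded pose from where the row before left it, along the tool's axes as they then stand; what a row does not reach is not made up. A row lasts 1/10 s, in which the tool goes at most 50 mm and 8.59 degrees, less where a joint would pass 70% of its speed; a pose out of reach is approached as far as the arm can. A call is refused whole if a number of a shift passes 1 or a number of a turn 1, either way. A call with a gripper value outside its range is refused whole. The fingers move at their own pace and stop on an object; "squeeze" is the grip in N (left out, the last holds). Time passes only in rows, so rows that do not move let the fingers close. It gives the time, the measured TCP pose, the force and the opening at its end, in the units of the state.
- ctrl.get_obs(): the state, without advancing time (a new reading comes with each control period).
- ctrl.get_image(name): name is "side" or "top"; returns a dict with "img" (384x512x3 uint8, red, green, blue), "fovy" (degrees; the focal length in pixels is half the picture's height over the tangent of half this angle, whatever the lens; pixels are square), "cx", "cy" (the principal point, pixels), "R" (3x3) and "t" (3): a world point X has camera coordinates R X + t. Camera axes: x right, y down, z forward; pixel columns grow to the right and rows downward; lengths in m; the calibration is good to about 2 mm. A picture is of the moment at which its call begins. There is no depth.
- ctrl.sign_off(): hands the job in, once; it reports no verdict.
Trained networks look in the newest picture that a camera, given by its name, has taken for a name from the list of things; names that differ only in an ending like _2 or _b are one class to them, and where a whole thing is asked for, a point or a joint stands for the part that bears it (a point fixed in the world has none). Each returns a list of dicts, best first, with "conf" (0 to 1); they miss things now and then, are a little off and sometimes report something else, mostly with a low value. They report only what shows in the picture. A call takes as long as a camera call.
- ctrl.trace(camera, label): "pixels" (384x512 bool, what is visible of it) and "xy" ([column, row] in pixels, amid what is visible of it).
- ctrl.tip_of(camera, label): "xy" ([column, row] in pixels: a listed point, or the origin of a listed thing).
The state is a dict: "time": time; "q": joint angles; "joint_velocities": joint speeds; "joint_efforts": joint torques, N m; "position": TCP position; "orientation": TCP orientation; "force": force on the tool from outside, world axes, zero at the start; "ft_torque": the same for the moment, N m; "grip_width": opening from 0.0 (shut) to 1.0 (fully open).
Only numpy, scipy, OpenCV 4.12 (cv2) and the standard library are available. Lean on these libraries where they do the work, as an engineer would, in place of code of your own. Each camera call takes 0.05 s, during which the arm holds its last target.

### The job

The balance check is finished: put the four steel calibration weights from the mat back into the wooden weight block, each seated upright on the floor of its own nest, so that they stand in a row from the largest in the largest nest down to the smallest in the smallest. Do not topple a weight or knock the weights against each other, and leave the tweezers lying on the mat where they are.

Things in the scene. Friction and masses are not known exactly. Their poses are not given: they have to be found in the camera images.
- w500_mid (a point): The largest of four bright steel calibration weights (500 g), standing loose on the dark mat: a cylinder 40 mm in diameter and 43 mm high with a knob on top (head 26 mm in diameter and 12 mm high, on a thinner neck), 62 mm high overall. Grip it by the knob's head. Point: on its axis, half-way up (31 mm above its underside, 31 mm below its top); z points up along the axis.
- w200_mid (a point): The second largest of four bright steel calibration weights (200 g), standing loose on the dark mat: a cylinder 30 mm in diameter and 29 mm high with a knob on top (head 20 mm in diameter and 11 mm high, on a thinner neck), 45 mm high overall. Grip it by the knob's head. Point: on its axis, half-way up (22.5 mm above its underside, 22.5 mm below its top); z points up along the axis.
- w100_mid (a point): The third largest of four bright steel calibration weights (100 g), standing loose on the dark mat: a cylinder 24 mm in diameter and 23 mm high with a knob on top (head 16 mm in diameter and 10 mm high, on a thinner neck), 37 mm high overall. Grip it by the knob's head. Point: on its axis, half-way up (18.5 mm above its underside, 18.5 mm below its top); z points up along the axis.
- w50_mid (a point): The smallest of four bright steel calibration weights (50 g), standing loose on the dark mat: a cylinder 19 mm in diameter and 17 mm high with a knob on top (head 13 mm in diameter and 10 mm high, on a thinner neck), 31 mm high overall. Grip it by the knob's head. Point: on its axis, half-way up (15.5 mm above its underside, 15.5 mm below its top); z points up along the axis.
- bore_500 (a point): The largest of four slippery blue funnel nests in one row, graded by size, in the fixed light wooden block (74 x 222 x 18 mm); for the largest weight. 43 mm wide at the bottom, flaring to 58 mm at the mouth, about level with the block's top. Point: centre of its floor, where the weight comes to rest, 9 mm below the mouth; z up, y along the row towards the largest. Neighbours are 46 to 60 mm apart.
- bore_200 (a point): The second largest of four slippery blue funnel nests in one row, graded by size, in the fixed light wooden block (74 x 222 x 18 mm); for the second largest weight. 33 mm wide at the bottom, flaring to 48 mm at the mouth, about level with the block's top. Point: centre of its floor, where the weight comes to rest, 9 mm below the mouth; z up, y along the row towards the largest. Neighbours are 46 to 60 mm apart.
- bore_100 (a point): The third largest of four slippery blue funnel nests in one row, graded by size, in the fixed light wooden block (74 x 222 x 18 mm); for the third largest weight. 27 mm wide at the bottom, flaring to 42 mm at the mouth, about level with the block's top. Point: centre of its floor, where the weight comes to rest, 9 mm below the mouth; z up, y along the row towards the largest. Neighbours are 46 to 60 mm apart.
- bore_50 (a point): The smallest of four slippery blue funnel nests in one row, graded by size, in the fixed light wooden block (74 x 222 x 18 mm); for the smallest weight. 22 mm wide at the bottom, flaring to 37 mm at the mouth, about level with the block's top. Point: centre of its floor, where the weight comes to rest, 9 mm below the mouth; z up, y along the row towards the largest. Neighbours are 46 to 60 mm apart.
- forceps_mid (a point): A pair of thin bright tweezers, 127 mm long and 8 mm high, lying on the mat between the weights; only to be left where it lies. This point is at its middle. (Tall things stand fixed or loose behind the work: the water bath behind its right half, 0.24 m high, a spray bottle and a jug left of that, 0.20 and 0.25 m: lift well clear of them on the way.)

How it is judged:
At the end, for the whole second after the job is handed in: Each weight stands in the nest of its own size: its axis within 8 mm of the nest's centre, its underside no more than 4 mm above the nest's floor, upright within 0.12 rad (7 degrees), at rest (horizontal distance between w500_mid and bore_500 below 0.008 m and z of w500_mid in the frame of bore_500 below 0.035 m and angle between each of w500_mid, w200_mid, w100_mid, w50_mid's own z axis and vertical below 0.12 rad and linear speed of each of w500, w200, w100, w50 below 0.02 m/s and horizontal distance between w200_mid and bore_200 below 0.008 m and z of w200_mid in the frame of bore_200 below 0.0265 m and horizontal distance between w100_mid and bore_100 below 0.008 m and z of w100_mid in the frame of bore_100 below 0.0225 m and horizontal distance between w50_mid and bore_50 below 0.008 m and z of w50_mid in the frame of bore_50 below 0.0195 m); the robot touches nothing.
It fails at once if a weight is toppled (leans more than 0.7 rad) (angle between any of w500_mid, w200_mid, w100_mid, w50_mid's own z axis and vertical above 0.7 rad).
It fails at once if two weights are knocked against each other (more than 3 N) (contact force between w500 and w200 above 3 N or contact force between any of w500, w200 and w100 above 3 N or contact force between any of w500, w200, w100 and w50 above 3 N).
It fails at once if the tweezers are moved by more than 25 mm (distance of forceps_mid from where it was at the start of the episode above 0.025 m).
It also fails if it takes over 112 s, if anything falls off the work surface, if the arm or the gripper's body presses on something with over 40 N, if the wrist force passes 120 N, or if a joint passes its speed limit or range.

## Working session

There is one attempt and no reset: what is moved stays moved. The work goes in short steps, Python scripts to look and compute and a tool call to move; the robot and the scene stay as the last step left them, time stands still between calls to the robot, and variables do not carry over. Pictures are saved under pics/ and viewed, and the job is handed in when it is done.

Besides the shell and the picture viewer there is one more tool, called after "Call:" as a command line: name --pt "numbers of a row" for each row, then --argument value for the rest. carry_out: Moves the arm, as the interface text tells. Its arguments: {"type":"object","properties":{"linear":{"type":"array","items":{"type":"array","items":{"type":"number"}}},"roll":{"type":"array","items":{"type":"number"}},"claw":{"type":"array","items":{"type":"number"}},"squeeze":{"type":"number"}},"required":["linear","roll","claw"]}

```bash
ls; mkdir -p pics
cat > h.py <<'E'
import numpy as np, cv2
from rig import ctrl
def ray(im,xy):
    f=192/np.tan(np.radians(im['fovy'])/2)
    d=np.array([(xy[0]-im['cx'])/f,(xy[1]-im['cy'])/f,1.])
    R=np.array(im['R']);t=np.array(im['t'])
    return -R.T@t, R.T@d
def atz(im,xy,z):
    c,d=ray(im,xy); return c+d*(z-c[2])/d[2]
def proj(im,X):
    f=192/np.tan(np.radians(im['fovy'])/2)
    p=np.array(im['R'])@np.array(X)+np.array(im['t']); return [im['cx']+f*p[0]/p[2],im['cy']+f*p[1]/p[2]]
def save(im,n):
    cv2.imwrite('pics/'+n,cv2.cvtColor(im['img'],cv2.COLOR_RGB2BGR))
E
python3 - <<'E'
from h import *
np.set_printoptions(precision=4,suppress=True)
ims={c:ctrl.get_image(c) for c in('top','side')}
for c in ims: save(ims[c],c+'0.png'); print(c,ims[c]['fovy'],ray(ims[c],(256,192)))
H=dict(w500_mid=.031,w200_mid=.0225,w100_mid=.0185,w50_mid=.0155,bore_500=.009,bore_200=.009,bore_100=.009,bore_50=.009,forceps_mid=.004)
for k,z in H.items():
  for c in ims:
    r=ctrl.tip_of(c,k)
    print(k,c,[(np.round(d['xy'],1),round(d['conf'],2),atz(ims[c],d['xy'],z)) for d in r[:2]])
o=ctrl.get_obs();print(o['orientation'],o['position'],o['time'],o['grip_width'],o['force'])
E
```

```text
pics
top 43.17914329263111 (array([ 0.4273, -0.0071,  1.0541]), array([ 0.0458, -0.0073, -0.9989]))
side 46.32204215812174 (array([0.512 , 0.7485, 0.6822]), array([-0.0035, -0.7628, -0.6468]))
w500_mid top [(array([190.8, 162.7]), 0.68, array([0.5379, 0.1226, 0.031 ])), (array([325.8, 234.1]), 0.25, array([ 0.3838, -0.1604,  0.031 ]))]
w500_mid side []
w200_mid top [(array([133.8, 179.1]), 0.56, array([0.5051, 0.2451, 0.0225]))]
w200_mid side [(array([257.8, 287.3]), 0.85, array([0.5091, 0.2379, 0.0225]))]
w100_mid top [(array([193.1, 202.5]), 0.61, array([0.4539, 0.1198, 0.0185]))]
w100_mid side [(array([282.4, 238.9]), 0.72, array([0.4569, 0.1147, 0.0185]))]
w50_mid top [(array([145.8, 213.2]), 0.4, array([0.4324, 0.2213, 0.0155]))]
w50_mid side [(array([300.1, 280.7]), 0.63, array([0.4302, 0.2194, 0.0155]))]
bore_500 top [(array([354.3, 169.4]), 0.91, array([ 0.5216, -0.228 ,  0.009 ])), (array([338. , 214.7]), 0.91, array([ 0.4242, -0.1907,  0.009 ]))]
bore_500 side [(array([266.5, 150.6]), 0.71, array([ 0.4784, -0.2112,  0.009 ])), (array([246. , 146.1]), 0.54, array([ 0.5318, -
[... 525 characters left out ...]
 -0.2112,  0.009 ])), (array([246. , 146.1]), 0.54, array([ 0.5318, -0.2335,  0.009 ]))]
bore_50 top [(array([354.3, 169.4]), 0.91, array([ 0.5216, -0.228 ,  0.009 ])), (array([338. , 214.7]), 0.91, array([ 0.4242, -0.1907,  0.009 ]))]
bore_50 side [(array([266.5, 150.6]), 0.71, array([ 0.4784, -0.2112,  0.009 ])), (array([246. , 146.1]), 0.54, array([ 0.5318, -0.2335,  0.009 ]))]
forceps_mid top [(array([176.7, 185.8]), 0.64, array([0.4909, 0.1568, 0.004 ]))]
forceps_mid side [(array([268.9, 258.4]), 0.58, array([0.4857, 0.1533, 0.004 ]))]
[[ 0.2704  0.9627 -0.    ]
 [ 0.9627 -0.2704 -0.    ]
 [-0.     -0.     -1.    ]] [0.1487 0.5295 0.2313] 1.0 1.0003637497665123 [-0.1366  0.0645  0.6831]
```

Run:
```python
import cv2,numpy as np
for c in('top','side'):
    i=cv2.imread(f'pics/{c}0.png'); cv2.imwrite(f'pics/{c}0b.png',cv2.resize(i,(800,600),interpolation=cv2.INTER_CUBIC))
i=cv2.imread('pics/top0.png'); cv2.imwrite('pics/crop_blk.png',cv2.resize(i[130:270,290:400],None,fx=4,fy=4,interpolation=cv2.INTER_CUBIC))
cv2.imwrite('pics/crop_w.png',cv2.resize(i[140:240,110:230],None,fx=5,fy=5,interpolation=cv2.INTER_CUBIC))
```

```text
(no output)
```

View pics/top0b.png

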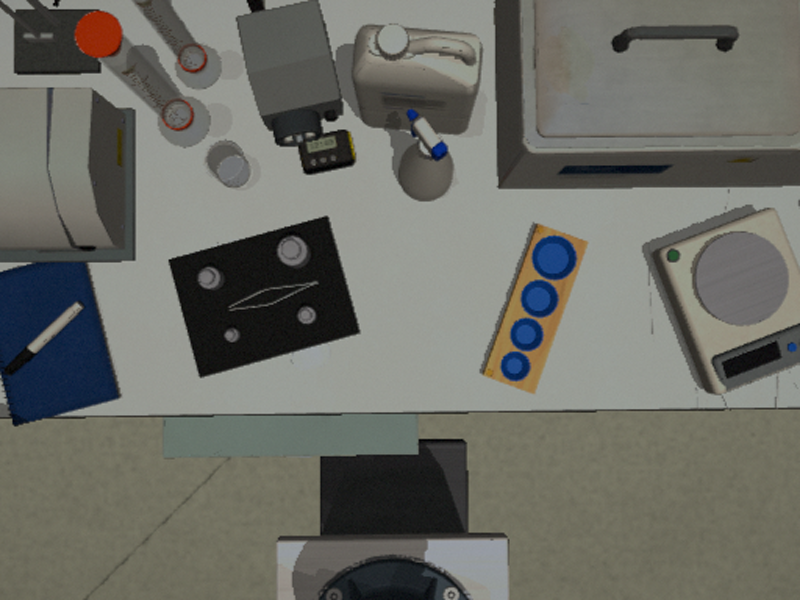

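View pics/side0b.png

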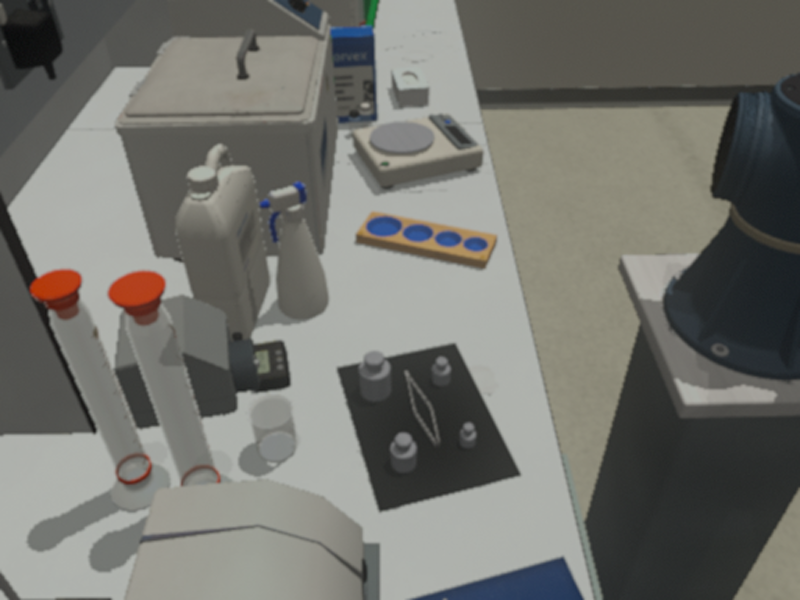

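View pics/crop_blk.png

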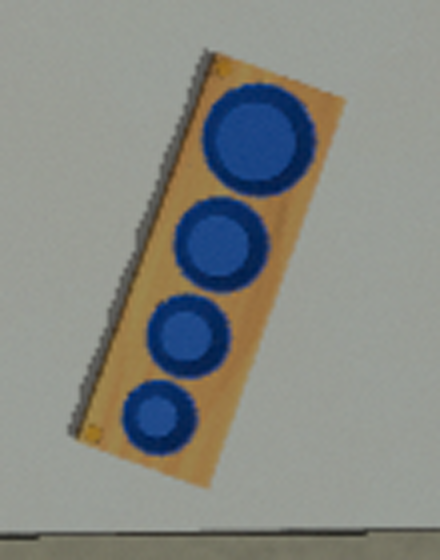

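View pics/crop_w.png

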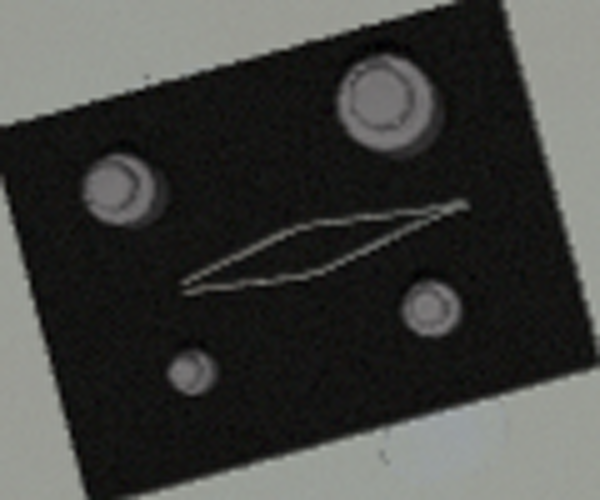

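The top view shows the four weights on the mat, with the tweezers between them at about (177,186). The block is on the right, its largest nest far at (354,165) and its smallest near at (330,234). Next I'll refine these positions by fitting the silhouettes.

```bash
cat > fit.py <<'E'
from h import *
from scipy.optimize import least_squares
W=dict(w500=(.040,.043,.026,.012,.062),w200=(.030,.029,.020,.011,.045),w100=(.024,.023,.016,.010,.037),w50=(.019,.017,.013,.010,.031))
a=np.linspace(0,2*np.pi,40,endpoint=False);C=np.c_[np.cos(a),np.sin(a),0*a]
def cen(im,w,p,S=8):
    D,h,d,hh,H=W[w]; m=np.zeros((384*S//2,512*S//2),np.uint8); 
    S=S//2
    for r,z0,z1 in((D/2,0,h),(d/2,H-hh,H),(d/3,h,H)):
        P=np.r_[C*r+[0,0,z0],C*r+[0,0,z1]]+p
        q=np.array([proj(im,x) for x in P])
        cv2.fillPoly(m,[cv2.convexHull(np.round((q+.5)*S).astype(np.int32))],1)
    return m,S
def centroid(m,S=1):
    M=cv2.moments(m,True); return np.array([M['m10']/M['m00'],M['m01']/M['m00']])/S-(.5-.5/S if S>1 else 0)
def fitw(ims,masks,w,p0,cams=('top','side'),fixz=None):
    def f(p):
        if fixz is not None:p=np.r_[p[:2],fixz]
        out=[]
        for c in cams:
            m,S=cen(ims[c],w,p); out+=list(centroid(m,S)-centroid(masks[c]))
        return out
    s=least_squares(f,p0 if fixz is None else p0[:2],diff_step=2e-2,x_scale=.01)
    return s.x,np.array(s.fun)
E
cat > nests.py <<'E'
from fit import *
np.set_printoptions(precision=4,suppress=True)
def bluecontours(im,boxmin,boxmax):
    g=im['img'].astype(int); m=((g[...,2]-g[...,0])>35).astype(np.uint8)
    n,l,s,ce=cv2.connectedComponentsWithStats(m)
    out=[]
    for i in range(1,n):
        if s[i,4]>60 and boxmin[0]<ce[i][0]<boxmax[0] and boxmin[1]<ce[i][1]<boxmax[1]: out.append((s[i,4],ce[i]))
    return sorted(out,key=lambda t:-t[0])
E
python3 - <<'E'
from nests import *
ims={c:ctrl.get_image(c) for c in('top','side')}
for c,b in(('top',((300,130),(390,260))),('side',((225,130),(320,165)))):
    for z in(.018,):
        for ar,xy in bluecontours(ims[c],*b): print(c,ar,xy,atz(ims[c],xy,z), 'diam est',np.sqrt(ar/np.pi)*2*1.04/485)
for w,p0 in dict(w500=(.53,.135),w200=(.507,.24),w100=(.455,.117),w50=(.431,.22)).items():
    masks={}
    for c in ims:
        r=ctrl.trace(c,w+'_mid')
        if r: masks[c]=np.array(r[0]['pixels'],np.uint8); print(w,c,r[0]['conf'],masks[c].sum(),[np.round(x['xy']) for x in r], cen(ims[c],w,np.r_[p0,.002])[0].sum()/16)
    if len(masks)==2:
        print(w,fitw(ims,masks,w,np.r_[p0,.003]))
    for c in masks: print('  ',c,fitw(ims,masks,w,np.r_[p0,.003],(c,),.003))
E
```

```text
top 629 [354.2766 164.5421] [ 0.5313 -0.2262  0.018 ] diam est 0.060683690227027444
top 437 [344.8375 190.7346] [ 0.4753 -0.2048  0.018 ] diam est 0.05058099618994855
top 345 [336.7246 213.7623] [ 0.4262 -0.1865  0.018 ] diam est 0.044942394493579424
top 274 [329.4599 233.927 ] [ 0.3835 -0.1701  0.018 ] diam est 0.04005179101648503
side 207 [245.3043 144.5121] [ 0.5334 -0.2278  0.018 ] diam est 0.034812229082463404
side 143 [266.9301 148.6224] [ 0.4775 -0.2072  0.018 ] diam est 0.028934413173402458
side 113 [286.2743 152.5044] [ 0.4287 -0.1884  0.018 ] diam est 0.025720883466821592
side 88 [303.6023 155.9318] [ 0.3859 -0.1721  0.018 ] diam est 0.02269802113623619
w500 top 0.66 347 [array([191., 164.])] 347.4375
w500 side 0.96 529 [array([240., 239.])] 595.8125
w500 (array([0.5431, 0.1287, 0.0049]), array([ 0.0326, -0.6231,  0.5314,  0.1313]))
   top (array([0.542, 0.129]), array([0.0031, 0.0073]))
   side (array([0.5442, 0.1264]), array([0.0063, 0.0004]))
w200 top 0.59 181 [array([139., 176.])] 206.375
w200 side 0.8 325 [array([258., 290.])] 381.125
w200 (array([0.5093, 0.2431, 0.0049]), array([ 0.1354, -0.4687,  0.4075,  0.179 ]))
   top (array([0.5084, 0.244 ]), array([ 0.0001, -0.0078]))
   side (array([0.51  , 0.2413]), array([-0.0157,  0.0028]))
w100 side 0.48 190 [array([280., 236.])] 205.875
   side (array([0.4586, 0.1096]), array([ 0.0033, -0.0041]))
w50 top 0.59 497 [array([349., 190.]), array([147., 212.])] 81.0
   top (array([ 0.4759, -0.2064]), array([ 0.0051, -0.0015]))
```

The nests agree between the two cameras to about 2 mm. The weight masks look shifted against my crop: the w500 body is centred near (187,161) there, but the trace puts it at (191,164). I'll segment the weights myself, using brightness on the dark mat.

```bash
cat > seg.py <<'E'
from fit import *
np.set_printoptions(precision=4,suppress=True)
def seg(im,p,w,th):
    g=cv2.cvtColor(im['img'],cv2.COLOR_RGB2GRAY)
    m=(g>th).astype(np.uint8)
    n,l,s,ce=cv2.connectedComponentsWithStats(m,connectivity=4)
    u=np.round(proj(im,p)).astype(int)
    best=max(set(l[max(0,u[1]-4):u[1]+5,max(0,u[0]-4):u[0]+5].ravel())-{0},key=lambda i:(l[u[1]-4:u[1]+5,u[0]-4:u[0]+5]==i).sum())
    return (l==best).astype(np.uint8)
E
python3 - <<'E'
from seg import *
ims={c:ctrl.get_image(c) for c in('top','side')}
for c in ims: 
    v=ims[c]['img'].copy(); 
    ims[c]['v']=v
for w,p0 in dict(w500=(.535,.131),w200=(.507,.243),w100=(.455,.117),w50=(.431,.22)).items():
    for th in(65,80):
        masks={c:seg(ims[c],np.r_[p0,.02],w,th) for c in ims}
        print(w,th,{c:(masks[c].sum(),round(cen(ims[c],w,np.r_[p0,.002])[0].sum()/16)) for c in ims},*fitw(ims,masks,w,np.r_[p0,.003]))
        for c in masks: print('  ',c,fitw(ims,masks,w,np.r_[p0,.003],(c,),.003)[0])
        if th==65:
            for c in ims: ims[c]['v'][masks[c]>0,0]=255
cv2.imwrite('pics/seg.png',np.hstack([cv2.resize(ims['top']['v'][140:240,110:230,::-1],(400,400)),cv2.resize(ims['side']['v'][210:330,210:330,::-1],(400,400))]))
E
```

```text
w500 65 {'top': (np.uint64(275), 347), 'side': (np.uint64(152165), 596)} [0.5487 0.1113 0.1457] [  0.5896 -11.4802  11.329    1.407 ]
   top [0.5439 0.1319]
   side [ 0.5857 -0.0734]
w500 80 {'top': (np.uint64(239), 347), 'side': (np.uint64(145339), 596)} [0.5469 0.1121 0.1416] [  0.3969 -10.6233  10.6383   1.1375]
   top [0.543  0.1317]
   side [ 0.5812 -0.0646]
w200 65 {'top': (np.uint64(145), 209), 'side': (np.uint64(247), 382)} [0.5088 0.2435 0.0169] [ 0.006  -0.4476  0.376   0.0257]
   top [0.5089 0.2468]
   side [0.5094 0.2326]
w200 80 {'top': (np.uint64(126), 209), 'side': (np.uint64(192), 382)} [0.5082 0.2434 0.0181] [-0.0222 -0.3953  0.3279 -0.0086]
   top [0.5085 0.2472]
   side [0.5087 0.2316]
w100 65 {'top': (np.uint64(94), 117), 'side': (np.uint64(180), 206)} [0.457  0.1135 0.01  ] [-0.0139 -0.2922  0.2676  0.0081]
   top [0.4566 0.1144]
   side [0.457  0.1068]
w100 80 {'top': (np.uint64(77), 117), 'side': (np.uint64(101), 206)} [0.4562 0.1127 0.0152] [ 0.0672 -0.4006  0.382   0.0674]
   top [0.4557 0.1142]
   side [0.456  0.1005]
w50 65 {'top': (np.uint64(51), 81), 'side': (np.uint64(116), 155)} [0.4309 0.2161 0.0105] [-0.0121 -0.5218  0.4643 -0.0494]
   top [0.4299 0.2177]
   side [0.4309 0.2102]
w50 80 {'top': (np.uint64(44), 81), 'side': (np.uint64(75), 155)} [0.4304 0.2161 0.0129] [ 0.0309 -0.3399  0.2986 -0.0188]
   top [0.4298 0.2182]
   side [0.4298 0.208 ]
```

View pics/seg.png

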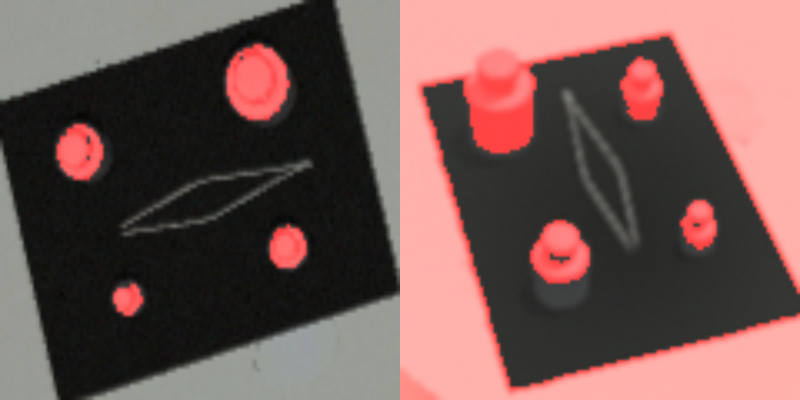

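The parts I missed are the shaded side walls. I'll lower the threshold and check the fit with a model overlay.

Run:
```python
from seg import *
ims={c:ctrl.get_image(c) for c in('top','side')}
for c in ims:
    g=cv2.cvtColor(ims[c]['img'],cv2.COLOR_RGB2GRAY); u=np.round(proj(ims[c],(.48,.19,.003))).astype(int); print(c,'mat',np.percentile(g[u[1]-6:u[1]+6,u[0]-6:u[0]+6],[5,50,95]))
for w,p0 in dict(w500=(.542,.129),w200=(.509,.243),w100=(.457,.114),w50=(.430,.218)).items():
    for tt,ts in((30,50),(38,54),(44,58)):
        try:
            masks={c:seg(ims[c],np.r_[p0,.02],w,dict(top=tt,side=ts)[c]) for c in ims}
            print(w,tt,ts,{c:(int(masks[c].sum()),round(cen(ims[c],w,np.r_[p0,.003])[0].sum()/16)) for c in ims},*fitw(ims,masks,w,np.r_[p0,.003]),*[fitw(ims,masks,w,np.r_[p0,.003],(c,),.003)[0] for c in masks])
        except Exception as e: print(w,tt,ts,e)
vs=[]
for c,(a,b,d,e) in dict(top=(140,240,110,230),side=(210,330,210,330)).items():
    k=5 if c=='top' else 4
    v=cv2.resize(ims[c]['img'][a:b,d:e,::-1],None,fx=k,fy=k,interpolation=cv2.INTER_CUBIC)
    for w,p0 in dict(w500=(.542,.129,.003),w200=(.509,.243,.003),w100=(.457,.114,.003),w50=(.430,.218,.003)).items():
        m,S=cen(ims[c],w,np.array(p0)); cs,_=cv2.findContours(m,cv2.RETR_EXTERNAL,cv2.CHAIN_APPROX_NONE)
        q=((cs[0].astype(float)/S-[d,a])*k).astype(np.int32); cv2.polylines(v,[q],True,(0,255,0),1)
    cv2.imwrite(f'pics/ov_{c}.png',v)
```

```text
top mat [15.15 22.   93.  ]
side mat [40.   54.   92.85]
w500 30 50 {'top': (353, 349), 'side': (161853, 592)} [0.5456 0.111  0.1392] [ 0.5268 -9.935   9.891   1.2563] [0.5425 0.1303] [ 0.5775 -0.0627]
w500 38 54 {'top': (336, 349), 'side': (158244, 592)} [0.5476 0.1114 0.1413] [  0.2804 -11.0723  10.8909   1.4073] [0.5428 0.1307] [ 0.5827 -0.0659]
w500 44 58 {'top': (318, 349), 'side': (156011, 592)} [0.548  0.1113 0.1425] [  0.4622 -11.1727  11.0132   1.3298] [0.5432 0.1312] [ 0.5835 -0.0678]
w200 30 50 {'top': (205, 207), 'side': (407, 385)} [0.5088 0.244  0.0071] [ 0.0284 -0.3031  0.1829  0.0146] [0.5085 0.2451] [0.5091 0.2409]
w200 38 54 {'top': (190, 207), 'side': (384, 385)} [0.5087 0.2444 0.0084] [ 0.0268 -0.4475  0.3746  0.0495] [0.5083 0.2457] [0.5093 0.2401]
w200 44 58 {'top': (172, 207), 'side': (367, 385)} [0.5088 0.245  0.01  ] [-0.0347 -0.282   0.2315 -0.0347] [0.5087 0.2467] [0.5093 0.2397]
w100 30 50 {'top': (121, 118), 'side': (161853, 204)} [0.5092 0.0943 0.135 ] [  2.2832 -30.1407  29.8043   1.6102] [0.4565 0.1144] [ 0.5786 -0.0764]
w100 38 54 {'top': (111, 118), 'side': (158244, 204)} [0.5108 0.096  0.1355] [  1.4175 -30.9613  31.122    2.849 ] [0.4567 0.1145] [ 0.5839 -0.0797]
w100 44 58 {'top': (106, 118), 'side': (213, 204)} [0.4571 0.1137 0.0091] [-0.0004 -0.2598  0.2227  0.0131] [0.4568 0.1145] [0.4571 0.1077]
w50 30 50 {'top': (80, 81), 'side': (174, 156)} [0.4312 0.2162 0.0077] [ 0.0024 -0.2615  0.2395 -0.02  ] [0.4306 0.2172] [0.4311 0.2124]
w50 38 54 {'top': (72, 81), 'side': (161, 156)} [0.4314 0.2165 0.0084] [ 0.0227 -0.2199  0.2213 -0.0377] [0.4308 0.2177] [0.4311 0.2121]
w50 44 58 {'top': (67, 81), 'side': (148, 156)} [0.4313 0.2163 0.0085] [ 0.0799 -0.37    0.3167  0.0373] [0.4305 0.2177] [0.4313 0.2118]
```

View pics/ov_top.png

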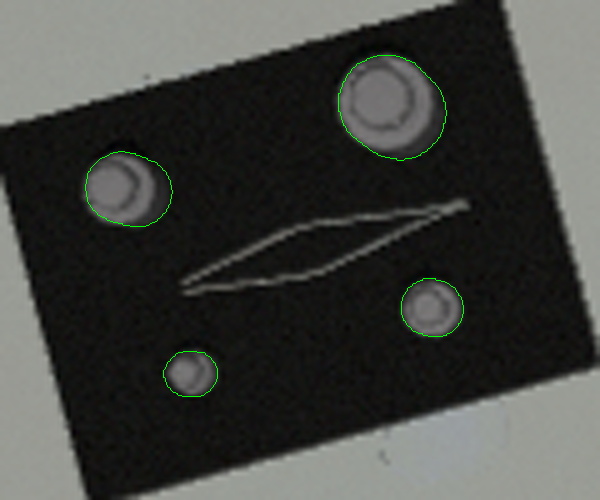

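View pics/ov_side.png

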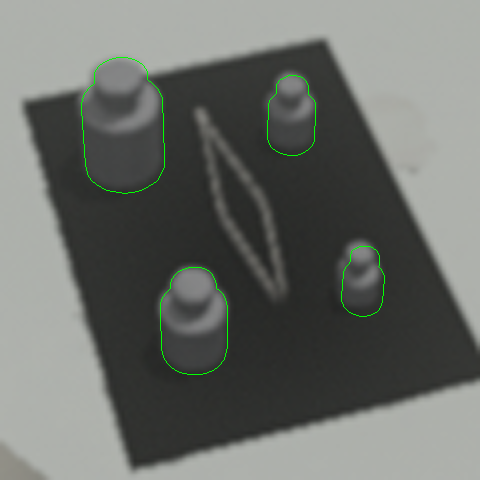

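The overlays match in both views, so I'll use the averaged positions: w500 (.5425,.1297), w200 (.509,.244), w100 (.457,.114), w50 (.4307,.217). The nest row spans 158 mm, as it should. The start jaw direction is within 5° of perpendicular to the row, so the gripper doesn't need to turn.

```bash
cat > go.py <<'E'
from h import *
import sys
np.set_printoptions(precision=4,suppress=True)
o=ctrl.get_obs();p=np.array(o['position']);R=np.array(o['orientation'])
print('t',round(o['time'],2),'p',p,'grip',round(o['grip_width'],3),'F',np.array(o['force']))
for a in sys.argv[1:]:
    q=np.array([float(v) for v in a.split(',')]); d=R.T@(q-p)/.025
    n=int(np.ceil(abs(d).max()-1e-9)); print(a,'units',d,'n',n,'per',d/max(n,1)); p=q
E
python3 go.py .5425,.1297,.2 .5425,.1297,.13 .5425,.1297,.050
python3 - <<'E'
from h import *
im=ctrl.get_image('side')
print('bottle base',atz(im,(192,199),0),'bath',atz(im,(100,163),0),atz(im,(206,155),0))
E
```

```text
t 1.7 p [0.1487 0.5295 0.2313] grip 1.0 F [ 0.2198 -0.8138  0.6081]
.5425,.1297,.2 units [-11.1368  19.4894   1.252 ] n 20 per [-0.5568  0.9745  0.0626]
.5425,.1297,.13 units [ 0.0001 -0.      2.8   ] n 3 per [ 0.     -0.      0.9333]
.5425,.1297,.050 units [ 0.0001 -0.      3.2   ] n 4 per [ 0.  -0.   0.8]
bottle base [ 0.65641472 -0.03535913  0.        ] bath [ 0.90507011 -0.18234573  0.        ] [ 0.63638183 -0.20906478  0.        ]
```

Call:
carry_out --pt "-0.56 0.97 0.06" --pt "-0.56 0.97 0.06" --pt "-0.56 0.97 0.06" --pt "-0.56 0.97 0.06" --pt "-0.56 0.97 0.06" --pt "-0.56 0.97 0.06" --pt "-0.56 0.97 0.06" --pt "-0.56 0.97 0.06" --pt "-0.56 0.97 0.06" --pt "-0.56 0.97 0.06" --pt "-0.56 0.97 0.06" --pt "-0.56 0.97 0.06" --pt "-0.56 0.97 0.06" --pt "-0.56 0.97 0.06" --pt "-0.56 0.97 0.06" --pt "-0.56 0.97 0.06" --pt "-0.56 0.97 0.06" --pt "-0.56 0.97 0.06" --pt "-0.56 0.97 0.06" --pt "-0.56 0.97 0.06" --roll '[0,0,0,0,0,0,0,0,0,0,0,0,0,0,0,0,0,0,0,0]' --claw '[0,0,0,0,0,0,0,0,0,0,0,0,0,0,0,0,0,0,0,0]' --squeeze 40

```text
time: 3.75
position: [0.5407, 0.1279, 0.2013]
orientation: [[0.27, 0.963, 0.0], [0.963, -0.27, 0.0], [0.0, 0.0, -1.0]]
force: [-0.3, 0.8, -0.6]
grip_width: 0.499
```

Call:
carry_out --pt "0 0 0.6" --pt "0 0 0.6" --pt "0 0 0.6" --pt "0 0 0.6" --pt "0 0 0.4" --pt "0 0 0" --roll '[0,0,0,0,0,0]' --claw '[0,0,0,0,0,0]'

```text
time: 4.35
position: [0.5393, 0.1287, 0.1302]
orientation: [[0.27, 0.963, -0.002], [0.963, -0.27, -0.0], [-0.001, -0.002, -1.0]]
force: [-0.3, -0.3, 0.5]
grip_width: 0.504
```

```bash
python3 go.py .5425,.1297,.09 .5425,.1297,.050
python3 - <<'E'
from h import *
vs=[]
for c in('top','side'):
    im=ctrl.get_image(c); save(im,c+'1.png'); v=im['img'][...,::-1]
    v=v[110:240,90:250] if c=='top' else v[190:330,180:340]
    vs.append(cv2.resize(v,(400,350),interpolation=cv2.INTER_CUBIC))
cv2.imwrite('pics/s1.png',np.hstack(vs))
E
```

```text
t 4.35 p [0.5393 0.1287 0.1302] grip 0.504 F [-0.273  -0.2993  0.5494]
.5425,.1297,.09 units [0.074  0.1153 1.6068] n 2 per [0.037  0.0576 0.8034]
.5425,.1297,.050 units [0.0014 0.0031 1.6   ] n 2 per [0.0007 0.0015 0.8   ]
```

View pics/s1.png

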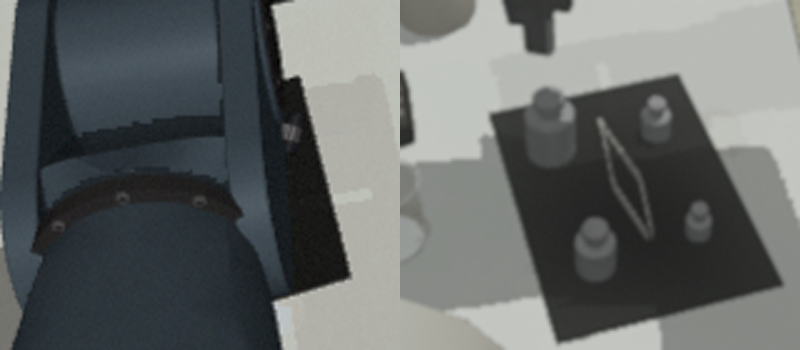

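The arm hides the top view. In the side view the fingers hang directly above w500. Descending.

Call:
carry_out --pt "0.04 0.06 0.6" --pt "0.04 0.06 0.6" --pt "0 0 0.5" --pt "0 0 0.5" --pt "0 0 0.4" --pt "0 0 0.4" --pt "0 0 0" --pt "0 0 0" --roll '[0,0,0,0,0,0,0,0]' --claw '[0,0,0,0,0,0,0,0]'

```text
time: 5.25
position: [0.5434, 0.1299, 0.0563]
orientation: [[0.27, 0.963, -0.0], [0.963, -0.27, -0.0], [-0.0, -0.0, -1.0]]
force: [-0.1, -0.7, -0.4]
grip_width: 0.5
```

```bash
python3 go.py .5425,.1297,.051
python3 - <<'E'
from h import *
im=ctrl.get_image('side'); v=im['img'][170:270,190:310,::-1]
cv2.imwrite('pics/s2.png',cv2.resize(v,(720,600),interpolation=cv2.INTER_CUBIC))
E
```

```text
t 5.25 p [0.5434 0.1299 0.0563] grip 0.5 F [-0.0617 -0.7175 -0.3793]
.5425,.1297,.051 units [-0.0184 -0.0328  0.2121] n 1 per [-0.0184 -0.0328  0.2121]
```

View pics/s2.png

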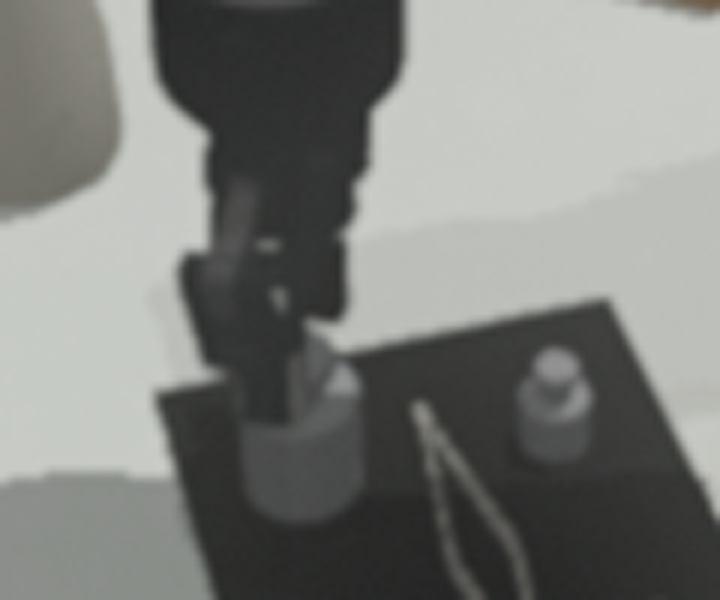

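The head sits between the pads. The near finger's offset comes from the 15° jaw angle. I'll lower a little more and close.

Call:
carry_out --pt "0 -0.03 0.16" --pt "0 0 0" --pt "0 0 0" --pt "0 0 0" --pt "0 0 0" --pt "0 0 0" --pt "0 0 0" --roll '[0,0,0,0,0,0,0]' --claw '[0,0,-1,-1,-1,-1,-1]' --squeeze 50

```text
time: 6.0
position: [0.5428, 0.13, 0.0526]
orientation: [[0.27, 0.963, 0.001], [0.963, -0.27, -0.0], [0.0, 0.001, -1.0]]
force: [-1.1, -2.4, 5.4]
grip_width: 0.267
```

Call:
carry_out --pt "0 0 -0.2" --pt "0 0 -0.4" --pt "0 0 -0.4" --pt "0 0 0" --pt "0 0 0" --roll '[0,0,0,0,0]' --claw '[-1,-1,-1,-1,-1]'

```text
time: 6.5
position: [0.5427, 0.1302, 0.0776]
orientation: [[0.27, 0.963, 0.001], [0.963, -0.27, 0.0], [0.0, 0.0, -1.0]]
force: [-0.0, 0.0, -5.5]
grip_width: 0.27
```

```bash
python3 go.py .5325,-.2265,.25
python3 - <<'E'
from h import *
im=ctrl.get_image('side'); v=im['img'][170:270,190:310,::-1]
cv2.imwrite('pics/s3.png',cv2.resize(v,(720,600),interpolation=cv2.INTER_CUBIC))
E
```

```text
t 6.5 p [0.5427 0.1302 0.0776] grip 0.27 F [-0.0045  0.0368 -5.5016]
.5325,-.2265,.25 units [-13.8438   3.4687  -6.8975] n 14 per [-0.9888  0.2478 -0.4927]
```

View pics/s3.png

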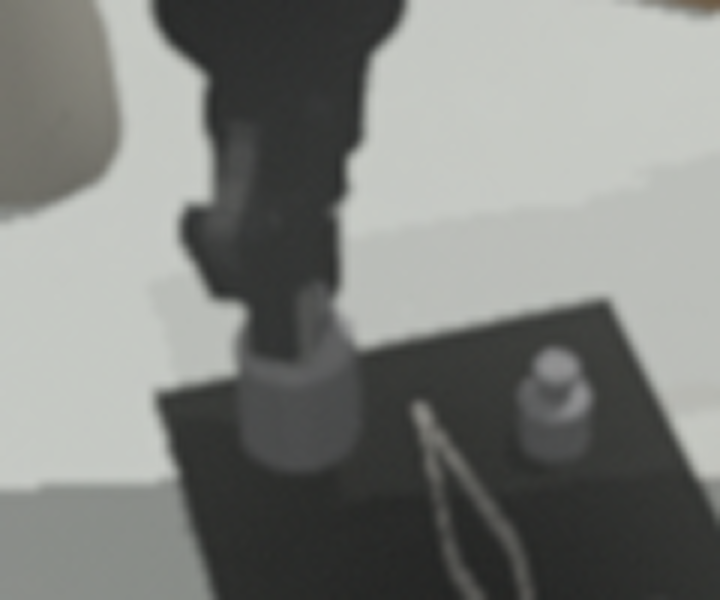

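w500 is held and upright: the force reads about -5.5 N, and 0.5 kg is right for that. Now I'll carry it on an arc kept close to the robot.

```bash
python3 go.py .51,.10,.2 .47,-.05,.22 .5325,-.2265,.18 .5325,-.2265,.09
```

```text
t 6.55 p [0.5425 0.1301 0.0772] grip 0.272 F [ 0.1681 -0.2891 -5.4663]
.51,.10,.2 units [-1.5111 -0.9255 -4.9105] n 5 per [-0.3022 -0.1851 -0.9821]
.47,-.05,.22 units [-6.2092  0.0815 -0.7997] n 7 per [-0.887   0.0116 -0.1142]
.5325,-.2265,.18 units [-6.1212  4.3157  1.5998] n 7 per [-0.8745  0.6165  0.2285]
.5325,-.2265,.09 units [0.0002 0.0004 3.6   ] n 4 per [0.     0.0001 0.9   ]
```

Call:
carry_out --pt "-0.2 -0.1 -0.7" --pt "-0.3 -0.2 -0.9" --pt "-0.3 -0.2 -0.9" --pt "-0.3 -0.2 -0.9" --pt "-0.4 -0.2 -0.9" --pt "-0.6 0 -0.6" --pt "-0.8 0 -0.3" --pt "-0.9 0 -0.2" --pt "-0.9 0 -0.1" --pt "-0.9 0 -0.1" --pt "-0.9 0 -0.1" --pt "-0.9 0.1 0" --pt "-0.8 0.2 0" --roll '[0,0,0,0,0,0,0,0,0,0,0,0,0]' --claw '[-1,-1,-1,-1,-1,-1,-1,-1,-1,-1,-1,-1,-1]'

```text
time: 7.85
position: [0.472, -0.064, 0.2195]
orientation: [[0.271, 0.963, -0.001], [0.963, -0.271, 0.0], [-0.0, -0.001, -1.0]]
force: [0.4, 0.4, -4.7]
grip_width: 0.272
```

```bash
python3 go.py .5325,-.2265,.18 .5325,-.2265,.09
```

```text
t 7.85 p [ 0.472  -0.064   0.2195] grip 0.272 F [ 0.3767  0.4476 -4.7143]
.5325,-.2265,.18 units [-5.6018  4.0876  1.5778] n 6 per [-0.9336  0.6813  0.263 ]
.5325,-.2265,.09 units [0.0003 0.0028 3.6   ] n 4 per [0.0001 0.0007 0.9   ]
```

Call:
carry_out --pt "-0.8 0.6 0.1" --pt "-0.8 0.6 0.2" --pt "-0.8 0.6 0.2" --pt "-0.8 0.6 0.2" --pt "-0.8 0.6 0.3" --pt "-0.6 0.5 0.3" --pt "-0.4 0.2 0.2" --pt "0 0 0" --pt "0 0 0" --roll '[0,0,0,0,0,0,0,0,0]' --claw '[-1,-1,-1,-1,-1,-1,-1,-1,-1]'

```text
time: 8.75
position: [0.5276, -0.208, 0.1822]
orientation: [[0.271, 0.963, -0.001], [0.963, -0.271, 0.001], [0.0, -0.001, -1.0]]
force: [0.5, 0.4, -4.6]
grip_width: 0.274
```

```bash
python3 go.py .5325,-.2265,.08
```

```text
t 8.75 p [ 0.5276 -0.208   0.1822] grip 0.274 F [ 0.4707  0.3909 -4.5659]
.5325,-.2265,.08 units [-0.6621  0.3932  4.0859] n 5 per [-0.1324  0.0786  0.8172]
```

Call:
carry_out --pt "-0.3 0.2 0.3" --pt "-0.3 0.2 0.6" --pt "-0.06 0 0.8" --pt "0 0 0.8" --pt "0 0 0.8" --pt "0 0 0.6" --pt "0 0 0.1" --pt "0 0 0" --pt "0 0 0" --roll '[0,0,0,0,0,0,0,0,0]' --claw '[-1,-1,-1,-1,-1,-1,-1,-1,-1]'

```text
time: 9.65
position: [0.5337, -0.2274, 0.083]
orientation: [[0.27, 0.963, 0.001], [0.963, -0.27, -0.001], [-0.0, 0.001, -1.0]]
force: [-0.9, 0.3, -4.2]
grip_width: 0.273
```

```bash
python3 go.py .5325,-.2265,.056
python3 - <<'E'
from h import *
vs=[]
for c in('top','side'):
    im=ctrl.get_image(c); v=im['img'][...,::-1]
    v=v[120:250,290:410] if c=='top' else v[90:190,200:320]
    vs.append(cv2.resize(v,(400,400),interpolation=cv2.INTER_CUBIC))
cv2.imwrite('pics/s4.png',np.hstack(vs))
E
```

```text
t 9.65 p [ 0.5337 -0.2274  0.083 ] grip 0.273 F [-0.9058  0.3109 -4.2197]
.5325,-.2265,.056 units [ 0.0227 -0.0569  1.0815] n 2 per [ 0.0114 -0.0285  0.5407]
```

View pics/s4.png

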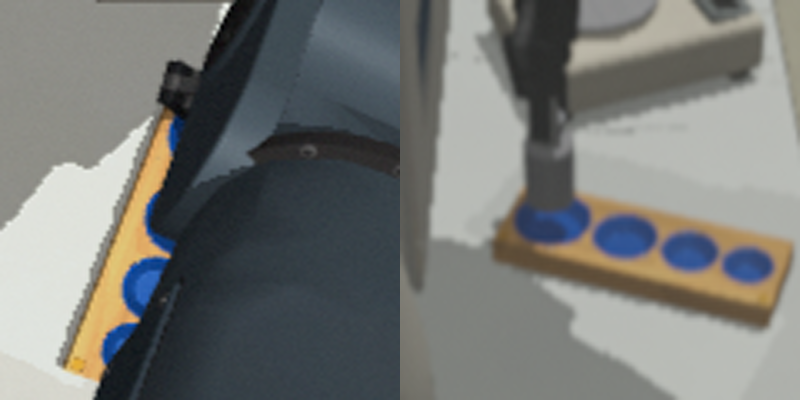

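The weight hangs over the largest nest and lines up with it in the side view. I'll lower it gently and watch the force.

Call:
carry_out --pt "0.02 -0.05 0.4" --pt "0 0 0.3" --pt "0 0 0.2" --pt "0 0 0" --pt "0 0 0" --roll '[0,0,0,0,0]' --claw '[-1,-1,-1,-1,-1]'

```text
time: 10.25
position: [0.5321, -0.2263, 0.0596]
orientation: [[0.27, 0.963, -0.0], [0.963, -0.27, 0.0], [0.0, -0.0, -1.0]]
force: [0.5, 0.0, -4.8]
grip_width: 0.271
```

Call:
carry_out --pt "0 0 0.1" --pt "0 0 0" --pt "0 0 0" --roll '[0,0,0]' --claw '[-1,-1,-1]'

```text
time: 10.55
position: [0.5327, -0.2267, 0.0581]
orientation: [[0.27, 0.963, 0.002], [0.963, -0.27, -0.001], [-0.0, 0.002, -1.0]]
force: [-0.2, -1.0, 4.3]
grip_width: 0.267
```

It touches at TCP 0.058, which fits the floor height with a mat about 3 mm thick, and there is no side force. Releasing.

Call:
carry_out --pt "0 0 0" --pt "0 0 0" --pt "0 0 0" --pt "0 0 0" --pt "0 0 -0.3" --pt "0 0 -0.6" --pt "0 0 -0.8" --pt "0 0 -0.8" --pt "0 0 -0.8" --pt "0 0 -0.8" --roll '[0,0,0,0,0,0,0,0,0,0]' --claw '[-0.5,-0.2,0,0,0,0,0,0,0,0]'

```text
time: 11.55
position: [0.5322, -0.2264, 0.162]
orientation: [[0.27, 0.963, 0.001], [0.963, -0.27, -0.001], [-0.0, 0.001, -1.0]]
force: [0.4, 0.4, -1.6]
grip_width: 0.501
```

```bash
python3 go.py .47,-.05,.17 .5087,.244,.15 .5087,.244,.036
python3 - <<'E'
from h import *
im=ctrl.get_image('side'); v=im['img'][90:190,200:320,::-1]
cv2.imwrite('pics/s5.png',cv2.resize(v,(600,500),interpolation=cv2.INTER_CUBIC))
E
```

```text
t 11.55 p [ 0.5322 -0.2264  0.162 ] grip 0.501 F [ 0.3992  0.3954 -1.5738]
.47,-.05,.17 units [ 6.1185 -4.3026 -0.3259] n 7 per [ 0.8741 -0.6147 -0.0466]
.5087,.244,.15 units [11.7407 -1.6903  0.7953] n 12 per [ 0.9784 -0.1409  0.0663]
.5087,.244,.036 units [ 0.0011 -0.0053  4.56  ] n 5 per [ 0.0002 -0.0011  0.912 ]
```

View pics/s5.png

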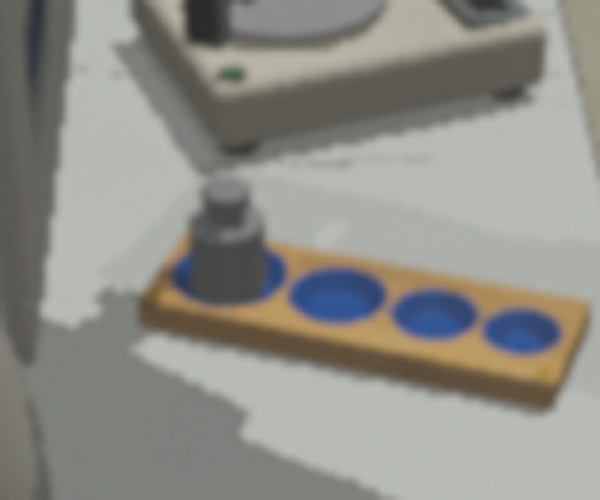

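w500 stands upright in the largest nest. Next is w200.

Call:
carry_out --pt "0.5 -0.4 -0.1" --pt "0.9 -0.6 -0.2" --pt "0.9 -0.6 -0.2" --pt "0.9 -0.6 -0.1" --pt "0.9 -0.6 0" --pt "0.9 -0.6 0" --pt "0.9 -0.6 0" --pt "1.0 -0.3 0" --pt "1.0 -0.1 0" --pt "1.0 -0.1 0" --pt "1.0 -0.1 0" --pt "1.0 -0.1 0" --pt "1.0 -0.1 0" --pt "1.0 -0.1 0" --pt "1.0 -0.1 0" --pt "1.0 -0.1 0" --pt "1.0 -0.2 0" --pt "1.0 -0.2 0" --pt "0.7 -0.2 0" --pt "0.3 0 0" --roll '[0,0,0,0,0,0,0,0,0,0,0,0,0,0,0,0,0,0,0,0]' --claw '[0,0,0,0,0,0,0,0,0,0,0,0,0,0,0,0,0,0,0,0]'

```text
time: 13.6
position: [0.5146, 0.2446, 0.1745]
orientation: [[0.269, 0.963, -0.001], [0.963, -0.269, -0.0], [-0.0, -0.001, -1.0]]
force: [0.6, 0.4, -0.4]
grip_width: 0.495
```

Call:
carry_out --pt "0 0 0" --pt "0 0 0.5" --roll '[0,0]' --claw '[0,0]'

```text
time: 13.8
position: [0.5163, 0.2428, 0.1631]
orientation: [[0.27, 0.963, 0.002], [0.963, -0.27, 0.001], [0.001, 0.002, -1.0]]
force: [0.8, 1.4, -0.5]
grip_width: 0.504
```

```bash
python3 go.py .5087,.244,.10 .5087,.244,.036
```

```text
t 13.8 p [0.5163 0.2428 0.1631] grip 0.504 F [ 0.7843  1.3983 -0.5007]
.5087,.244,.10 units [-0.0396 -0.3119  2.5228] n 3 per [-0.0132 -0.104   0.8409]
.5087,.244,.036 units [-0.0032 -0.005   2.56  ] n 3 per [-0.0011 -0.0017  0.8533]
```

Call:
carry_out --pt "0 -0.3 0.5" --pt "0 0 0.7" --pt "0 0 0.7" --pt "0 0 0.4" --pt "0 0 0" --pt "0 0 0" --roll '[0,0,0,0,0,0]' --claw '[0,0,0,0,0,0]'

```text
time: 14.4
position: [0.5089, 0.2447, 0.105]
orientation: [[0.271, 0.963, 0.0], [0.963, -0.271, -0.0], [-0.0, 0.0, -1.0]]
force: [-0.5, -0.1, -0.4]
grip_width: 0.497
```

```bash
python3 go.py .5087,.244,.06 .5087,.244,.036
```

```text
t 14.4 p [0.5089 0.2447 0.105 ] grip 0.497 F [-0.4918 -0.0769 -0.3822]
.5087,.244,.06 units [-0.0301  0.0021  1.7982] n 2 per [-0.0151  0.0011  0.8991]
.5087,.244,.036 units [ 0.   -0.    0.96] n 1 per [ 0.   -0.    0.96]
```

Call:
carry_out --pt "-0.03 0 0.5" --pt "0 0 0.6" --pt "0 0 0.6" --pt "0 0 0.5" --pt "0 0 0.3" --pt "0 0 0.2" --pt "0 0 0" --pt "0 0 0" --roll '[0,0,0,0,0,0,0,0]' --claw '[0,0,0,0,0,0,0,0]'

```text
time: 15.2
position: [0.5087, 0.2445, 0.0376]
orientation: [[0.27, 0.963, 0.001], [0.963, -0.27, 0.0], [0.0, 0.0, -1.0]]
force: [-0.0, 0.1, -0.4]
grip_width: 0.499
```

```bash
python3 go.py .5087,.244,.036
python3 - <<'E'
from h import *
im=ctrl.get_image('side'); v=im['img'][220:320,190:310,::-1]
cv2.imwrite('pics/s6.png',cv2.resize(v,(600,500),interpolation=cv2.INTER_CUBIC))
E
```

```text
t 15.2 p [0.5087 0.2445 0.0376] grip 0.499 F [-0.0044  0.15   -0.3982]
.5087,.244,.036 units [-0.0186  0.0044  0.0633] n 1 per [-0.0186  0.0044  0.0633]
```

View pics/s6.png

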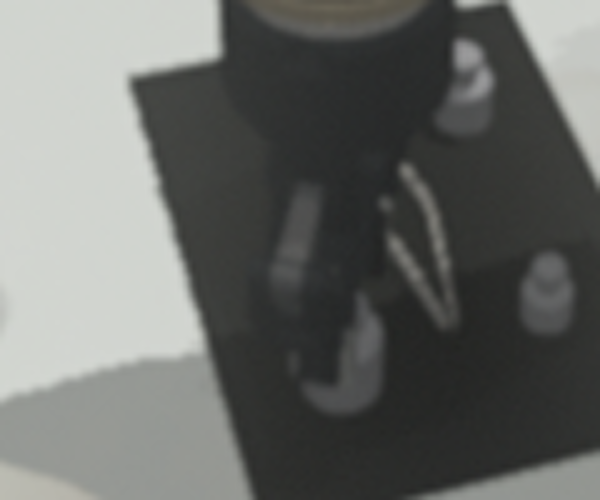

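The fingers straddle the w200 head. Lowering 1–2 mm more, then closing and lifting slightly.

Call:
carry_out --pt "-0.02 0 0.05" --pt "0 0 0" --pt "0 0 0" --pt "0 0 0" --pt "0 0 0" --pt "0 0 0" --pt "0 0 0" --pt "0 0 0" --roll '[0,0,0,0,0,0,0,0]' --claw '[0,-1,-1,-1,-1,-1,-1,-1]' --squeeze 40

```text
time: 16.05
position: [0.5085, 0.2439, 0.0363]
orientation: [[0.27, 0.963, 0.0], [0.963, -0.27, 0.0], [0.0, 0.0, -1.0]]
force: [0.2, -1.5, 5.7]
grip_width: 0.196
```

Call:
carry_out --pt "0 0 -0.2" --pt "0 0 -0.4" --pt "0 0 -0.6" --pt "0 0 -0.8" --pt "0 0 -0.8" --pt "0 0 0" --pt "0 0 0" --roll '[0,0,0,0,0,0,0]' --claw '[-1,-1,-1,-1,-1,-1,-1]'

```text
time: 16.75
position: [0.5084, 0.2439, 0.1064]
orientation: [[0.27, 0.963, 0.001], [0.963, -0.27, 0.0], [0.001, 0.001, -1.0]]
force: [-0.1, 0.5, -2.6]
grip_width: 0.2
```

```bash
python3 go.py .45,.10,.2 .43,-.08,.2 .4765,-.206,.16 .4765,-.206,.06
python3 - <<'E'
from h import *
im=ctrl.get_image('side'); v=im['img'][200:320,190:310,::-1]
cv2.imwrite('pics/s7.png',cv2.resize(v,(500,500),interpolation=cv2.INTER_CUBIC))
E
```

```text
t 16.75 p [0.5084 0.2439 0.1064] grip 0.2 F [-0.0849  0.5104 -2.6329]
.45,.10,.2 units [-6.1704 -0.6897 -3.7475] n 7 per [-0.8815 -0.0985 -0.5354]
.43,-.08,.2 units [-7.1481  1.1765 -0.0028] n 8 per [-0.8935  0.1471 -0.0003]
.4765,-.206,.16 units [-4.3502  3.1522  1.6001] n 5 per [-0.87    0.6304  0.32  ]
.4765,-.206,.06 units [-0.002  -0.0029  4.    ] n 4 per [-0.0005 -0.0007  1.    ]
```

View pics/s7.png

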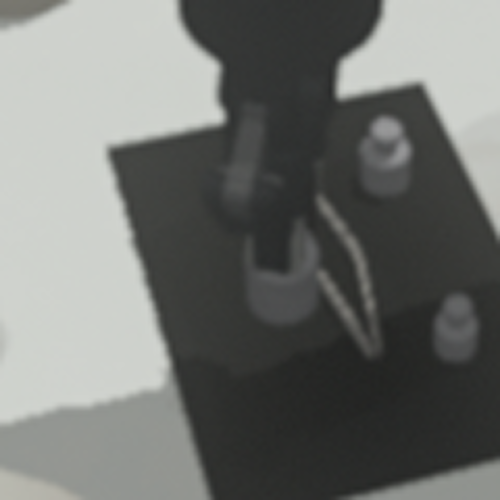

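w200 is held and upright at about 2 N. Carrying it over.

Call:
carry_out --pt "-0.5 0 -0.5" --pt "-0.8 -0.1 -0.9" --pt "-0.9 -0.1 -0.9" --pt "-0.9 -0.1 -0.8" --pt "-0.9 -0.1 -0.4" --pt "-0.9 -0.1 -0.2" --pt "-0.9 -0.1 0" --pt "-0.9 0.1 0" --pt "-0.9 0.1 0" --pt "-0.9 0.1 0" --pt "-0.9 0.2 0" --pt "-0.9 0.2 0" --pt "-0.9 0.2 0" --pt "-0.9 0.2 0" --pt "-0.9 0.4 0" --pt "-0.9 0.6 0.2" --pt "-0.9 0.6 0.3" --pt "-0.8 0.6 0.3" --pt "-0.7 0.6 0.3" --pt "-0.4 0.4 0.3" --roll '[0,0,0,0,0,0,0,0,0,0,0,0,0,0,0,0,0,0,0,0]' --claw '[-1,-1,-1,-1,-1,-1,-1,-1,-1,-1,-1,-1,-1,-1,-1,-1,-1,-1,-1,-1]'

```text
time: 18.8
position: [0.4845, -0.1843, 0.1622]
orientation: [[0.271, 0.963, -0.001], [0.963, -0.271, 0.001], [0.0, -0.001, -1.0]]
force: [0.2, 0.3, -1.9]
grip_width: 0.2
```

Call:
carry_out --pt "0 0 0" --pt "0 0 0" --roll '[0,0]' --claw '[-1,-1]'

```text
time: 19.0
position: [0.484, -0.1825, 0.163]
orientation: [[0.27, 0.963, -0.001], [0.963, -0.27, 0.001], [0.0, -0.002, -1.0]]
force: [-0.1, -0.2, -1.3]
grip_width: 0.201
```

```bash
python3 go.py .4765,-.206,.14 .4765,-.206,.065
```

```text
t 19.0 p [ 0.484  -0.1825  0.163 ] grip 0.201 F [-0.103  -0.1693 -1.3136]
.4765,-.206,.14 units [-0.9884 -0.0332  0.9178] n 1 per [-0.9884 -0.0332  0.9178]
.4765,-.206,.065 units [-0.0013  0.005   3.    ] n 3 per [-0.0004  0.0017  1.    ]
```

Call:
carry_out --pt "-0.4 0 0.2" --pt "-0.4 0 0.4" --pt "-0.2 0 0.6" --pt "0 0 0.7" --pt "0 0 0.7" --pt "0 0 0.6" --pt "0 0 0.4" --pt "0 0 0.2" --pt "0 0 0" --pt "0 0 0" --roll '[0,0,0,0,0,0,0,0,0,0]' --claw '[-1,-1,-1,-1,-1,-1,-1,-1,-1,-1]'

```text
time: 20.0
position: [0.478, -0.2073, 0.069]
orientation: [[0.27, 0.963, 0.001], [0.963, -0.27, -0.0], [-0.0, 0.001, -1.0]]
force: [-0.2, 0.1, -2.8]
grip_width: 0.199
```

```bash
python3 go.py .4765,-.206,.043
python3 - <<'E'
from h import *
im=ctrl.get_image('side'); v=im['img'][90:190,200:320,::-1]
cv2.imwrite('pics/s8.png',cv2.resize(v,(600,500),interpolation=cv2.INTER_CUBIC))
E
```

```text
t 20.0 p [ 0.478  -0.2073  0.069 ] grip 0.199 F [-0.2136  0.0773 -2.8233]
.4765,-.206,.043 units [ 0.0359 -0.0723  1.0388] n 2 per [ 0.018  -0.0362  0.5194]
```

View pics/s8.png

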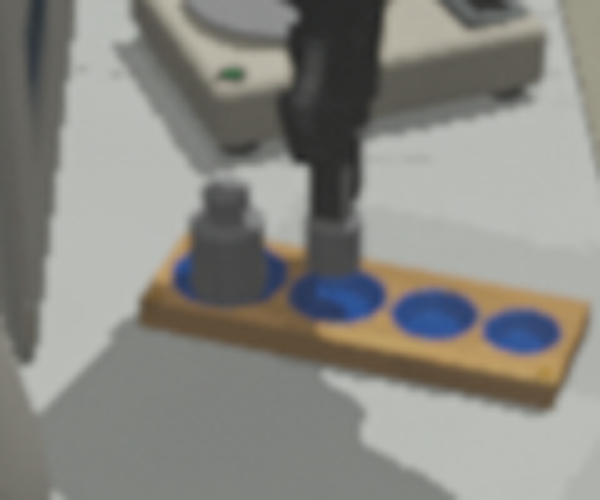

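w200 is over nest 200, well clear of w500. Lowering.

Call:
carry_out --pt "0.04 -0.07 0.4" --pt "0 0 0.3" --pt "0 0 0.25" --pt "0 0 0" --pt "0 0 0" --roll '[0,0,0,0,0]' --claw '[-1,-1,-1,-1,-1]'

```text
time: 20.55
position: [0.4763, -0.2057, 0.0446]
orientation: [[0.27, 0.963, -0.0], [0.963, -0.27, 0.0], [0.0, -0.0, -1.0]]
force: [-0.3, 0.2, -1.5]
grip_width: 0.201
```

Call:
carry_out --pt "0 0 0.1" --pt "0 0 0" --pt "0 0 0" --roll '[0,0,0]' --claw '[-1,-1,-1]'

```text
time: 20.85
position: [0.4764, -0.2058, 0.0424]
orientation: [[0.27, 0.963, 0.0], [0.963, -0.27, -0.0], [-0.0, 0.0, -1.0]]
force: [0.4, 0.2, -1.6]
grip_width: 0.201
```

Call:
carry_out --pt "0 0 0.04" --pt "0 0 0" --pt "0 0 0" --pt "0 0 0" --pt "0 0 0" --pt "0 0 0" --pt "0 0 -0.3" --pt "0 0 -0.6" --pt "0 0 -0.8" --pt "0 0 -0.8" --pt "0 0 -0.8" --pt "0 0 -0.8" --roll '[0,0,0,0,0,0,0,0,0,0,0,0]' --claw '[-1,-1,-0.6,-0.3,0,0,0,0,0,0,0,0]'

```text
time: 22.05
position: [0.4763, -0.2056, 0.1451]
orientation: [[0.27, 0.963, 0.0], [0.963, -0.27, -0.0], [-0.0, 0.0, -1.0]]
force: [0.1, 0.2, 0.1]
grip_width: 0.498
```

```bash
python3 go.py .457,.114,.14 .457,.114,.08 .457,.114,.030
python3 - <<'E'
from h import *
im=ctrl.get_image('side'); v=im['img'][90:190,200:320,::-1]
cv2.imwrite('pics/s9.png',cv2.resize(v,(600,500),interpolation=cv2.INTER_CUBIC))
E
```

```text
t 22.05 p [ 0.4763 -0.2056  0.1451] grip 0.498 F [0.1058 0.2227 0.0563]
.457,.114,.14 units [12.1013 -4.1987  0.2032] n 13 per [ 0.9309 -0.323   0.0156]
.457,.114,.08 units [ 0.     -0.0005  2.4   ] n 3 per [ 0.     -0.0002  0.8   ]
.457,.114,.030 units [ 0.     -0.0005  2.    ] n 2 per [ 0.     -0.0002  1.    ]
```

View pics/s9.png

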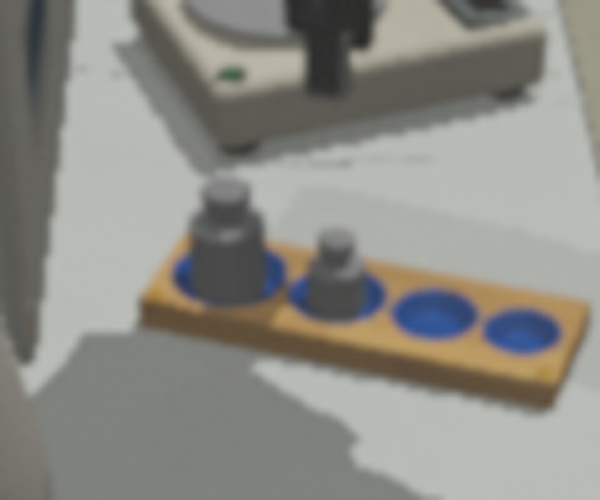

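w200 is standing in its nest. Now w100.

Call:
carry_out --pt "0.5 -0.2 0" --pt "0.9 -0.3 0" --pt "0.9 -0.3 0" --pt "0.9 -0.3 0" --pt "0.9 -0.3 0" --pt "0.9 -0.3 0" --pt "0.9 -0.3 0" --pt "0.9 -0.3 0" --pt "0.9 -0.3 0" --pt "0.9 -0.3 0" --pt "0.9 -0.3 0" --pt "0.9 -0.3 0" --pt "0.8 -0.3 0" --pt "0.6 -0.2 0" --pt "0.3 -0.1 0.2" --pt "0 0 0.2" --pt "0 0 0" --roll '[0,0,0,0,0,0,0,0,0,0,0,0,0,0,0,0,0]' --claw '[0,0,0,0,0,0,0,0,0,0,0,0,0,0,0,0,0]'

```text
time: 23.8
position: [0.4586, 0.1129, 0.1326]
orientation: [[0.27, 0.963, -0.002], [0.963, -0.27, -0.0], [-0.001, -0.002, -1.0]]
force: [-0.1, -0.7, 0.9]
grip_width: 0.496
```

```bash
python3 go.py .457,.114,.08 .457,.114,.030
```

```text
t 23.8 p [0.4586 0.1129 0.1326] grip 0.496 F [-0.0974 -0.6638  0.9415]
.457,.114,.08 units [ 0.0263 -0.0695  2.1028] n 3 per [ 0.0088 -0.0232  0.7009]
.457,.114,.030 units [0.0019 0.0039 2.    ] n 2 per [0.001 0.002 1.   ]
```

Call:
carry_out --pt "0 -0.05 0.4" --pt "0 0 0.7" --pt "0 0 0.7" --pt "0 0 0.3" --pt "0 0 0" --pt "0 0 0" --pt "0 0 0" --roll '[0,0,0,0,0,0,0]' --claw '[0,0,0,0,0,0,0]'

```text
time: 24.5
position: [0.4587, 0.1135, 0.0819]
orientation: [[0.271, 0.963, 0.001], [0.963, -0.271, 0.0], [0.0, 0.001, -1.0]]
force: [0.4, 0.1, 0.0]
grip_width: 0.502
```

```bash
python3 go.py .457,.114,.05 .457,.114,.030
python3 - <<'E'
from h import *
im=ctrl.get_image('side'); v=im['img'][190:290,220:340,::-1]
cv2.imwrite('pics/s10.png',cv2.resize(v,(600,500),interpolation=cv2.INTER_CUBIC))
E
```

```text
t 24.5 p [0.4587 0.1135 0.0819] grip 0.502 F [0.3757 0.1105 0.0401]
.457,.114,.05 units [-0.0001 -0.0705  1.2762] n 2 per [-0.0001 -0.0353  0.6381]
.457,.114,.030 units [-0.0004 -0.0008  0.8   ] n 1 per [-0.0004 -0.0008  0.8   ]
```

View pics/s10.png

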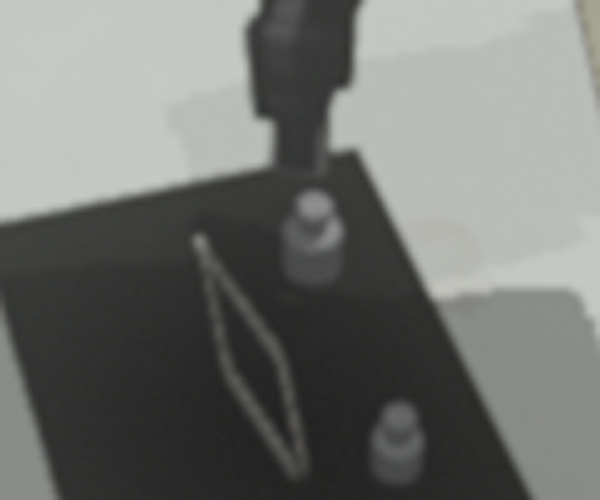

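Both fingers are lined up above w100. Descending and closing.

Call:
carry_out --pt "0 -0.06 0.4" --pt "0 0 0.5" --pt "0 0 0.5" --pt "0 0 0.4" --pt "0 0 0.25" --pt "0 0 0" --pt "0 0 0" --roll '[0,0,0,0,0,0,0]' --claw '[0,0,0,0,0,0,0]'

```text
time: 25.25
position: [0.4569, 0.114, 0.03]
orientation: [[0.27, 0.963, -0.0], [0.963, -0.27, -0.0], [-0.0, -0.0, -1.0]]
force: [-1.0, 0.5, -0.3]
grip_width: 0.498
```

```bash
python3 go.py .457,.114,.030
```

```text
t 25.25 p [0.4569 0.114  0.03  ] grip 0.498 F [-1.0162  0.4683 -0.3194]
.457,.114,.030 units [0.0023 0.0045 0.    ] n 1 per [0.0023 0.0045 0.    ]
```

Call:
carry_out --pt "0 0 0" --pt "0 0 0" --pt "0 0 0" --pt "0 0 0" --pt "0 0 0" --pt "0 0 0" --pt "0 0 0" --pt "0 0 0" --roll '[0,0,0,0,0,0,0,0]' --claw '[-1,-1,-1,-1,-1,-1,-1,-1]' --squeeze 35

```text
time: 26.05
position: [0.4571, 0.114, 0.0304]
orientation: [[0.27, 0.963, 0.001], [0.963, -0.27, 0.0], [0.0, 0.001, -1.0]]
force: [0.3, -1.6, 6.2]
grip_width: 0.154
```

Call:
carry_out --pt "0 0 -0.2" --pt "0 0 -0.4" --pt "0 0 -0.6" --pt "0 0 -0.8" --pt "0 0 -0.8" --pt "0 0 0" --pt "0 0 0" --roll '[0,0,0,0,0,0,0]' --claw '[-1,-1,-1,-1,-1,-1,-1]'

```text
time: 26.75
position: [0.4568, 0.114, 0.1003]
orientation: [[0.27, 0.963, 0.001], [0.963, -0.27, 0.0], [0.0, 0.001, -1.0]]
force: [0.1, 0.8, -0.8]
grip_width: 0.155
```

```bash
python3 go.py .44,-.02,.15 .4275,-.1875,.14 .4275,-.1875,.06
python3 - <<'E'
from h import *
im=ctrl.get_image('side'); v=im['img'][170:290,220:340,::-1]
cv2.imwrite('pics/s11.png',cv2.resize(v,(500,500),interpolation=cv2.INTER_CUBIC))
E
```

```text
t 26.75 p [0.4568 0.114  0.1003] grip 0.155 F [ 0.0773  0.7961 -0.847 ]
.44,-.02,.15 units [-5.3401  0.8048 -1.9908] n 6 per [-0.89    0.1341 -0.3318]
.4275,-.1875,.14 units [-6.5858  1.3297  0.399 ] n 7 per [-0.9408  0.19    0.057 ]
.4275,-.1875,.06 units [-0.0009 -0.0019  3.2   ] n 4 per [-0.0002 -0.0005  0.8   ]
```

View pics/s11.png

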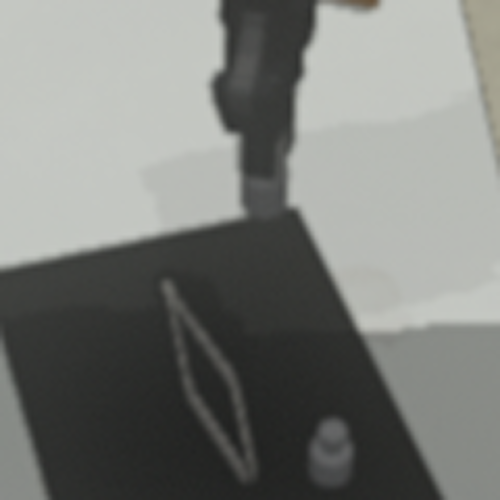

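w100 is held. Carrying it over.

Call:
carry_out --pt "-0.4 0 -0.4" --pt "-0.8 0.1 -0.6" --pt "-0.9 0.1 -0.6" --pt "-0.9 0.2 -0.3" --pt "-0.9 0.2 -0.1" --pt "-0.9 0.2 0" --pt "-0.9 0.2 0" --pt "-0.9 0.2 0" --pt "-0.9 0.2 0" --pt "-0.9 0.2 0" --pt "-0.9 0.2 0" --pt "-0.9 0.2 0" --pt "-0.8 0.2 0.1" --pt "-0.6 0.1 0.1" --pt "-0.3 0 0.2" --pt "0 0 0" --pt "0 0 0" --roll '[0,0,0,0,0,0,0,0,0,0,0,0,0,0,0,0,0]' --claw '[-1,-1,-1,-1,-1,-1,-1,-1,-1,-1,-1,-1,-1,-1,-1,-1,-1]'

```text
time: 28.5
position: [0.4314, -0.1876, 0.1399]
orientation: [[0.271, 0.963, -0.001], [0.963, -0.271, 0.001], [0.0, -0.001, -1.0]]
force: [0.2, 0.2, -1.4]
grip_width: 0.154
```

```bash
python3 go.py .4275,-.1875,.06 .4275,-.1875,.037
```

```text
t 28.5 p [ 0.4314 -0.1876  0.1399] grip 0.154 F [ 0.1894  0.1852 -1.443 ]
.4275,-.1875,.06 units [-0.039  -0.1468  3.1954] n 4 per [-0.0098 -0.0367  0.7989]
.4275,-.1875,.037 units [-0.0003  0.0008  0.92  ] n 1 per [-0.0003  0.0008  0.92  ]
```

Call:
carry_out --pt "-0.02 -0.14 0.4" --pt "0 0 0.6" --pt "0 0 0.7" --pt "0 0 0.7" --pt "0 0 0.5" --pt "0 0 0.2" --pt "0 0 0" --pt "0 0 0" --roll '[0,0,0,0,0,0,0,0]' --claw '[-1,-1,-1,-1,-1,-1,-1,-1]'

```text
time: 29.3
position: [0.4285, -0.1876, 0.0629]
orientation: [[0.27, 0.963, 0.001], [0.963, -0.27, -0.0], [-0.0, 0.001, -1.0]]
force: [0.2, -1.6, -0.5]
grip_width: 0.152
```

```bash
python3 go.py .4275,-.1875,.037
python3 - <<'E'
from h import *
im=ctrl.get_image('side'); v=im['img'][90:190,200:320,::-1]
cv2.imwrite('pics/s12.png',cv2.resize(v,(600,500),interpolation=cv2.INTER_CUBIC))
E
```

```text
t 29.3 p [ 0.4285 -0.1876  0.0629] grip 0.152 F [ 0.2293 -1.5703 -0.5165]
.4275,-.1875,.037 units [-0.0069 -0.0399  1.0379] n 2 per [-0.0034 -0.0199  0.5189]
```

View pics/s12.png

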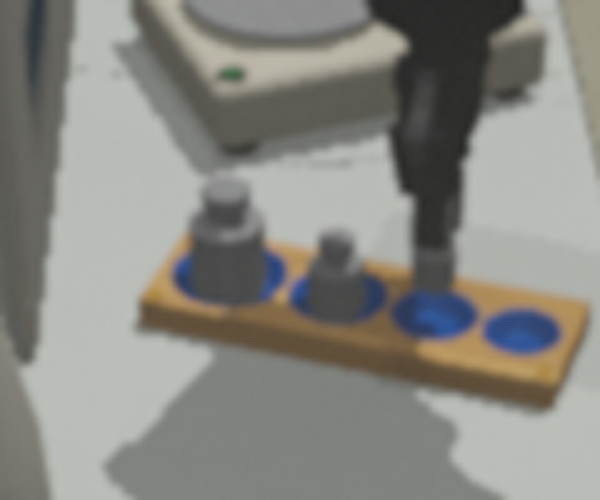

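w100 is aligned over nest 100. Lowering and releasing.

Call:
carry_out --pt "0 -0.04 0.4" --pt "0 0 0.4" --pt "0 0 0.2" --pt "0 0 0.04" --pt "0 0 0" --pt "0 0 0" --roll '[0,0,0,0,0,0]' --claw '[-1,-1,-1,-1,-1,-1]'

```text
time: 29.95
position: [0.4273, -0.1872, 0.0366]
orientation: [[0.27, 0.963, -0.0], [0.963, -0.27, 0.0], [0.0, -0.0, -1.0]]
force: [0.2, 0.4, -1.4]
grip_width: 0.154
```

Call:
carry_out --pt "0 0 0.03" --pt "0 0 0" --pt "0 0 0" --pt "0 0 0" --pt "0 0 0" --pt "0 0 0" --pt "0 0 -0.3" --pt "0 0 -0.6" --pt "0 0 -0.8" --pt "0 0 -0.8" --pt "0 0 -0.8" --pt "0 0 0" --roll '[0,0,0,0,0,0,0,0,0,0,0,0]' --claw '[-1,-1,-0.7,-0.4,-0.1,0,0,0,0,0,0,0]'

```text
time: 31.15
position: [0.4284, -0.1879, 0.1208]
orientation: [[0.27, 0.963, 0.004], [0.963, -0.27, -0.002], [-0.001, 0.004, -1.0]]
force: [1.0, 0.5, -0.6]
grip_width: 0.5
```

```bash
python3 go.py .4307,.217,.13 .4307,.217,.06 .4307,.217,.024
python3 - <<'E'
from h import *
im=ctrl.get_image('side'); v=im['img'][90:190,200:320,::-1]
cv2.imwrite('pics/s13.png',cv2.resize(v,(600,500),interpolation=cv2.INTER_CUBIC))
E
```

```text
t 31.15 p [ 0.4284 -0.1879  0.1208] grip 0.5 F [ 0.9611  0.5165 -0.5501]
.4307,.217,.13 units [15.6159 -4.2873 -0.4035] n 16 per [ 0.976  -0.268  -0.0252]
.4307,.217,.06 units [ 0.0029 -0.0119  2.8   ] n 3 per [ 0.001  -0.004   0.9333]
.4307,.217,.024 units [ 0.0015 -0.0061  1.44  ] n 2 per [ 0.0007 -0.0031  0.72  ]
```

View pics/s13.png

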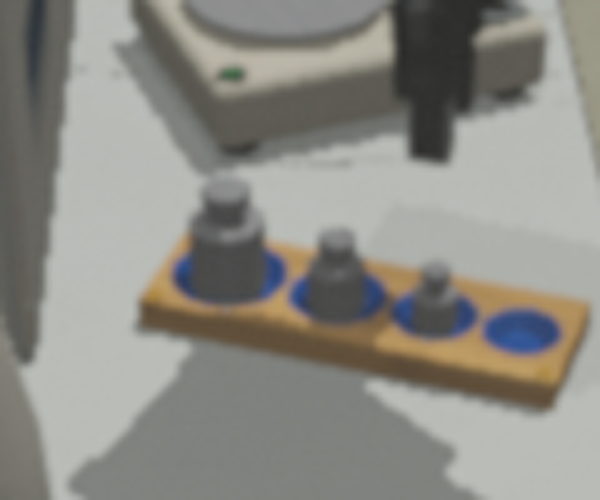

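w100 is seated. Last is w50.

Call:
carry_out --pt "0.5 -0.1 -0.1" --pt "0.9 -0.2 -0.2" --pt "1.0 -0.3 -0.1" --pt "1.0 -0.3 0" --pt "1.0 -0.3 0" --pt "1.0 -0.3 0" --pt "1.0 -0.3 0" --pt "1.0 -0.3 0" --pt "1.0 -0.3 0" --pt "1.0 -0.3 0" --pt "1.0 -0.3 0" --pt "1.0 -0.3 0" --pt "1.0 -0.3 0" --pt "1.0 -0.3 0" --pt "1.0 -0.2 0" --pt "0.7 -0.2 0" --pt "0.4 -0.1 0" --pt "0.1 0 0" --pt "0 0 0" --pt "0 0 0" --roll '[0,0,0,0,0,0,0,0,0,0,0,0,0,0,0,0,0,0,0,0]' --claw '[-0.2,-0.2,-0.2,-0.2,-0.2,-0.2,-0.2,-0.2,-0.2,-0.2,-0.2,-0.2,-0.2,-0.2,-0.2,-0.2,-0.2,-0.2,-0.2,-0.2]'

```text
time: 33.2
position: [0.4266, 0.2173, 0.1281]
orientation: [[0.271, 0.963, -0.0], [0.963, -0.271, -0.0], [-0.0, -0.0, -1.0]]
force: [0.7, -0.2, -0.1]
grip_width: 0.399
```

```bash
python3 go.py .4307,.217,.06 .4307,.217,.024
```

```text
t 33.2 p [0.4266 0.2173 0.1281] grip 0.399 F [ 0.6538 -0.2492 -0.0502]
.4307,.217,.06 units [0.0318 0.1612 2.724 ] n 3 per [0.0106 0.0537 0.908 ]
.4307,.217,.024 units [0.0006 0.0006 1.44  ] n 2 per [0.0003 0.0003 0.72  ]
```

Call:
carry_out --pt "0.03 0.15 0.4" --pt "0 0 0.6" --pt "0 0 0.7" --pt "0 0 0.6" --pt "0 0 0.3" --pt "0 0 0" --pt "0 0 0" --pt "0 0 0" --roll '[0,0,0,0,0,0,0,0]' --claw '[-0.2,-0.2,-0.2,-0.2,-0.2,-0.2,-0.2,-0.2]'

```text
time: 34.0
position: [0.431, 0.2177, 0.0639]
orientation: [[0.271, 0.963, 0.001], [0.963, -0.271, 0.0], [0.001, 0.001, -1.0]]
force: [-0.3, 0.1, -1.0]
grip_width: 0.4
```

```bash
python3 go.py .4307,.217,.024
python3 - <<'E'
from h import *
im=ctrl.get_image('side'); v=im['img'][210:310,240:360,::-1]
cv2.imwrite('pics/s14.png',cv2.resize(v,(600,500),interpolation=cv2.INTER_CUBIC))
E
```

```text
t 34.0 p [0.431  0.2177 0.0639] grip 0.4 F [-0.2804  0.0868 -1.0485]
.4307,.217,.024 units [-0.0322 -0.0058  1.5947] n 2 per [-0.0161 -0.0029  0.7974]
```

View pics/s14.png

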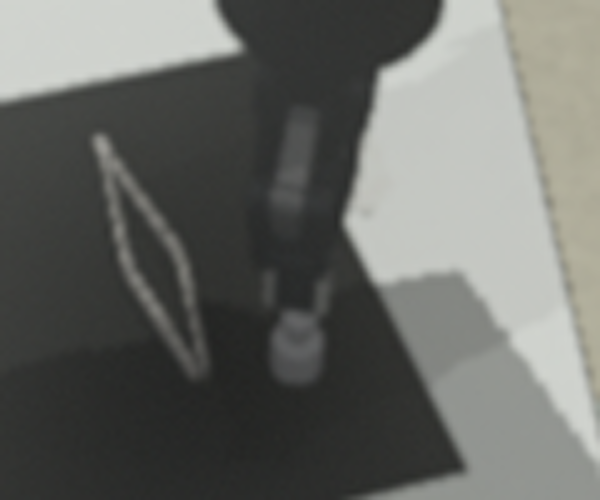

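The fingers are above w50 and clear of the tweezers. Descending to TCP 0.024 and closing.

Call:
carry_out --pt "-0.03 0 0.4" --pt "0 0 0.4" --pt "0 0 0.4" --pt "0 0 0.25" --pt "0 0 0.15" --pt "0 0 0" --pt "0 0 0" --roll '[0,0,0,0,0,0,0]' --claw '[-0.2,-0.2,-0.2,-0.2,-0.2,-0.2,-0.2]'

```text
time: 34.75
position: [0.4305, 0.217, 0.0233]
orientation: [[0.27, 0.963, 0.0], [0.963, -0.27, 0.0], [0.0, 0.0, -1.0]]
force: [-0.4, 0.3, -0.3]
grip_width: 0.399
```

Call:
carry_out --pt "0 0 0" --pt "0 0 0" --pt "0 0 0" --pt "0 0 0" --pt "0 0 0" --pt "0 0 0" --pt "0 0 0" --pt "0 0 0" --roll '[0,0,0,0,0,0,0,0]' --claw '[-1,-1,-1,-1,-1,-1,-1,-1]' --squeeze 30

```text
time: 35.55
position: [0.4306, 0.217, 0.0235]
orientation: [[0.27, 0.963, 0.0], [0.963, -0.27, 0.0], [0.0, 0.0, -1.0]]
force: [0.9, -0.8, 5.9]
grip_width: 0.121
```

Call:
carry_out --pt "0 0 -0.2" --pt "0 0 -0.4" --pt "0 0 -0.6" --pt "0 0 -0.8" --pt "0 0 -0.8" --pt "0 0 0" --pt "0 0 0" --roll '[0,0,0,0,0,0,0]' --claw '[-1,-1,-1,-1,-1,-1,-1]'

```text
time: 36.25
position: [0.4304, 0.2169, 0.0935]
orientation: [[0.27, 0.963, 0.001], [0.963, -0.27, 0.0], [0.0, 0.001, -1.0]]
force: [-0.1, -0.2, -1.2]
grip_width: 0.125
```

```bash
python3 go.py .40,.0,.14 .385,-.1712,.13 .385,-.1712,.06
python3 - <<'E'
from h import *
im=ctrl.get_image('side'); v=im['img'][190:310,240:360,::-1]
cv2.imwrite('pics/s15.png',cv2.resize(v,(500,500),interpolation=cv2.INTER_CUBIC))
E
```

```text
t 36.25 p [0.4304 0.2169 0.0935] grip 0.125 F [-0.1317 -0.1804 -1.1775]
.40,.0,.14 units [-8.6822  1.1776 -1.8623] n 9 per [-0.9647  0.1308 -0.2069]
.385,-.1712,.13 units [-6.7553  1.2739  0.3978] n 7 per [-0.965   0.182   0.0568]
.385,-.1712,.06 units [-0.0012 -0.0015  2.8   ] n 3 per [-0.0004 -0.0005  0.9333]
```

View pics/s15.png

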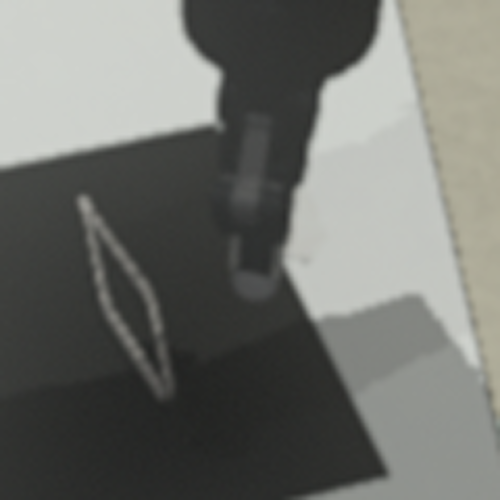

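w50 is held. Carrying it over.

Call:
carry_out --pt "-0.4 0 -0.4" --pt "-0.8 0.1 -0.5" --pt "-1.0 0.1 -0.5" --pt "-1.0 0.1 -0.2" --pt "-1.0 0.2 0" --pt "-1.0 0.2 0" --pt "-1.0 0.2 0" --pt "-1.0 0.2 0" --pt "-1.0 0.2 0" --pt "-1.0 0.2 0" --pt "-1.0 0.2 0" --pt "-1.0 0.2 0" --pt "-1.0 0.2 0" --pt "-1.0 0.2 0" --pt "-1.0 0.2 0" --pt "-0.7 0.1 0" --pt "-0.4 0.1 0" --pt "-0.1 0 0" --pt "0 0 0" --pt "0 0 0" --roll '[0,0,0,0,0,0,0,0,0,0,0,0,0,0,0,0,0,0,0,0]' --claw '[-1,-1,-1,-1,-1,-1,-1,-1,-1,-1,-1,-1,-1,-1,-1,-1,-1,-1,-1,-1]'

```text
time: 38.3
position: [0.3912, -0.1713, 0.1332]
orientation: [[0.27, 0.963, -0.0], [0.963, -0.27, 0.0], [0.0, -0.0, -1.0]]
force: [0.2, -0.1, -0.0]
grip_width: 0.12
```

```bash
python3 go.py .385,-.1712,.06 .385,-.1712,.03
```

```text
t 38.3 p [ 0.3912 -0.1713  0.1332] grip 0.12 F [ 0.1741 -0.1192 -0.0395]
.385,-.1712,.06 units [-0.0621 -0.2377  2.929 ] n 3 per [-0.0207 -0.0792  0.9763]
.385,-.1712,.03 units [-0.0002  0.0005  1.2   ] n 2 per [-0.0001  0.0003  0.6   ]
```

Call:
carry_out --pt "-0.06 -0.24 0.4" --pt "0 0 0.6" --pt "0 0 0.7" --pt "0 0 0.7" --pt "0 0 0.4" --pt "0 0 0" --pt "0 0 0" --pt "0 0 0" --roll '[0,0,0,0,0,0,0,0]' --claw '[-1,-1,-1,-1,-1,-1,-1,-1]'

```text
time: 39.1
position: [0.3855, -0.1719, 0.064]
orientation: [[0.27, 0.963, 0.001], [0.963, -0.27, -0.001], [-0.0, 0.001, -1.0]]
force: [1.0, 0.6, -0.3]
grip_width: 0.122
```

```bash
python3 go.py .385,-.1712,.03
python3 - <<'E'
from h import *
im=ctrl.get_image('side'); v=im['img'][90:190,200:320,::-1]
cv2.imwrite('pics/s16.png',cv2.resize(v,(600,500),interpolation=cv2.INTER_CUBIC))
E
```

```text
t 39.1 p [ 0.3855 -0.1719  0.064 ] grip 0.122 F [ 0.9631  0.6469 -0.3131]
.385,-.1712,.03 units [ 0.0212 -0.0282  1.3582] n 2 per [ 0.0106 -0.0141  0.6791]
```

View pics/s16.png

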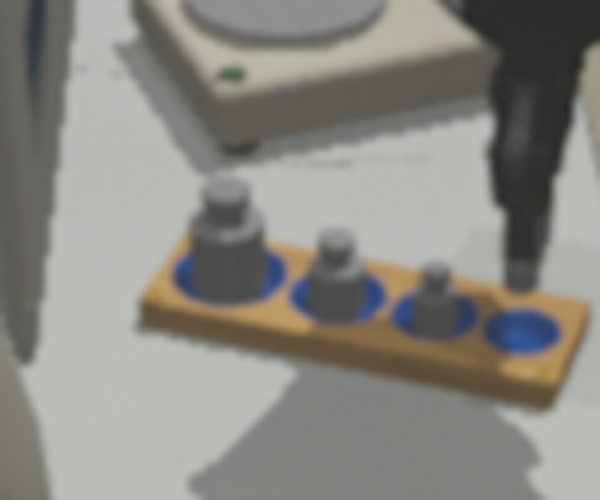

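w50 is aligned over the smallest nest. Lowering and releasing.

Call:
carry_out --pt "0 -0.02 0.4" --pt "0 0 0.4" --pt "0 0 0.3" --pt "0 0 0.2" --pt "0 0 0.06" --pt "0 0 0" --pt "0 0 0" --roll '[0,0,0,0,0,0,0]' --claw '[-1,-1,-1,-1,-1,-1,-1]'

```text
time: 39.85
position: [0.3846, -0.1717, 0.0292]
orientation: [[0.27, 0.963, -0.0], [0.963, -0.27, 0.0], [0.0, -0.0, -1.0]]
force: [0.2, -0.5, -0.7]
grip_width: 0.122
```

Call:
carry_out --pt "0 0 0.03" --pt "0 0 0" --pt "0 0 0" --pt "0 0 0" --pt "0 0 0" --pt "0 0 0" --pt "0 0 -0.3" --pt "0 0 -0.6" --pt "0 0 -0.8" --pt "0 0 -0.8" --pt "0 0 -0.8" --pt "0 0 0" --roll '[0,0,0,0,0,0,0,0,0,0,0,0]' --claw '[-1,-1,-0.7,-0.4,-0.1,0,0,0,0,0,0,0]'

```text
time: 41.05
position: [0.3857, -0.1723, 0.1133]
orientation: [[0.27, 0.963, 0.004], [0.963, -0.27, -0.002], [-0.001, 0.004, -1.0]]
force: [-0.4, -0.8, -0.6]
grip_width: 0.5
```

```bash
python3 go.py .42,.0,.2
python3 - <<'E'
from h import *
im=ctrl.get_image('side'); v=im['img'][90:190,200:320,::-1]
cv2.imwrite('pics/s17.png',cv2.resize(v,(600,500),interpolation=cv2.INTER_CUBIC))
E
```

```text
t 41.05 p [ 0.3857 -0.1723  0.1133] grip 0.5 F [-0.3786 -0.8318 -0.5722]
.42,.0,.2 units [ 7.0012 -0.5277 -3.4766] n 8 per [ 0.8752 -0.066  -0.4346]
```

View pics/s17.png

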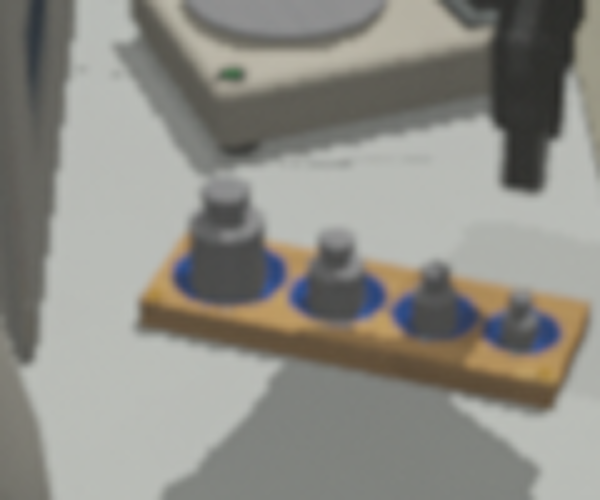

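All four are standing in a row. I'll clear the arm out of view and verify with overlays.

Call:
carry_out --pt "0 0 -0.5" --pt "0.3 0 -0.9" --pt "0.8 0 -0.9" --pt "0.9 0 -0.5" --pt "0.9 0 -0.2" --pt "0.9 0 0" --pt "0.9 0 0" --pt "0.9 0 0" --pt "0.9 0 0" --pt "0.9 0 0" --pt "0.6 0 0" --pt "0.3 0 0" --pt "0 0 0" --pt "0 0 0" --roll '[0,0,0,0,0,0,0,0,0,0,0,0,0,0]' --claw '[0,0,0,0,0,0,0,0,0,0,0,0,0,0]'

```text
time: 42.5
position: [0.4405, 0.0277, 0.1857]
orientation: [[0.27, 0.963, -0.001], [0.963, -0.27, -0.0], [-0.0, -0.001, -1.0]]
force: [-0.6, -0.7, -0.1]
grip_width: 0.497
```

```bash
python3 go.py
python3 - <<'E'
from fit import *
N=dict(w500=(.5324,-.2270),w200=(.4764,-.206),w100=(.4275,-.1875),w50=(.3847,-.1711))
off=dict(top=(-.001,.0008),side=(.001,-.0008))
vs=[]
for c,(a,b,d,e) in dict(top=(140,250,310,380),side=(110,170,225,320)).items():
    im=ctrl.get_image(c); k=5
    v=cv2.resize(im['img'][a:b,d:e,::-1],None,fx=k,fy=k,interpolation=cv2.INTER_CUBIC)
    for w,p in N.items():
        m,S=cen(im,w,np.array([p[0]+off[c][0],p[1]+off[c][1],.009])); cs,_=cv2.findContours(m,cv2.RETR_EXTERNAL,cv2.CHAIN_APPROX_NONE)
        cv2.polylines(v,[((cs[0].astype(float)/S-[d,a])*k).astype(np.int32)],True,(0,255,0),1)
    vs.append(v)
    for k2 in('w500_mid','w200_mid','w100_mid','w50_mid','forceps_mid'):
        z={'w5':.04,'w2':.0315,'w1':.0275,'fo':.004}.get(k2[:2]) if k2!='w50_mid' else .0245
        r=ctrl.tip_of(c,k2); print(c,k2,[(round(x['conf'],2),np.round(atz(im,x['xy'],z),4)) for x in r[:2]])
h=max(v.shape[0] for v in vs)
cv2.imwrite('pics/fin.png',np.hstack([cv2.copyMakeBorder(v,0,h-v.shape[0],0,0,cv2.BORDER_CONSTANT) for v in vs])[:600,:])
im=ctrl.get_image('side'); save(im,'fin_side.png')
E
python3 -c "
import cv2;i=cv2.imread('pics/fin.png');s=min(1,800/i.shape[1]);cv2.imwrite('pics/fin.png',cv2.resize(i,None,fx=s,fy=s))"
```

```text
t 42.5 p [0.4405 0.0277 0.1857] grip 0.497 F [-0.6294 -0.7353 -0.1194]
top w500_mid [(0.69, array([ 0.5263, -0.2335,  0.04  ]))]
top w200_mid [(0.72, array([ 0.4854, -0.2077,  0.0315]))]
top w100_mid [(0.55, array([ 0.4257, -0.1854,  0.0275]))]
top w50_mid [(0.4, array([ 0.3899, -0.1708,  0.0245]))]
top forceps_mid []
side w500_mid [(0.56, array([ 0.5305, -0.2191,  0.04  ]))]
side w200_mid [(0.52, array([ 0.4753, -0.2135,  0.0315]))]
side w100_mid [(0.45, array([ 0.43  , -0.1908,  0.0275]))]
side w50_mid [(0.42, array([ 0.3845, -0.1704,  0.0245]))]
side forceps_mid [(0.68, array([0.4878, 0.1559, 0.004 ])), (0.4, array([ 0.5373, -0.2373,  0.004 ]))]
```

View pics/fin.png

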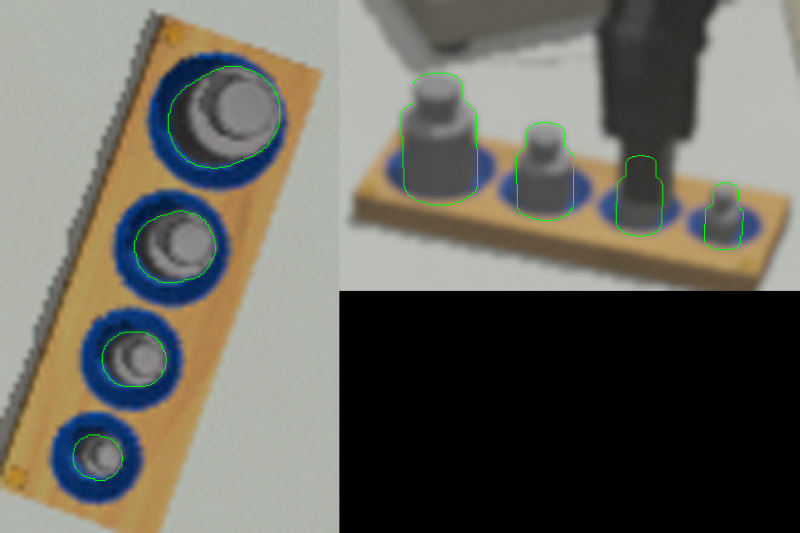

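View pics/fin_side.png

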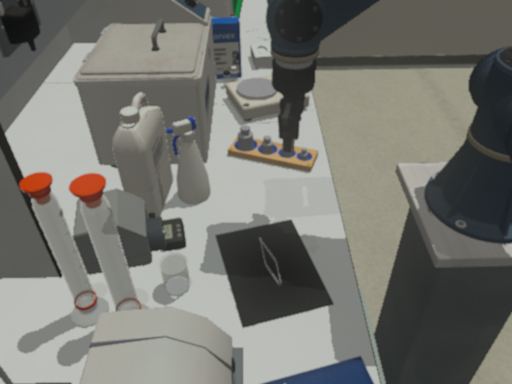

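The overlays of seated, upright weights match the picture at all four nests. The tweezers are where they were, within about 3 mm of the first estimate, and the gripper is clear of everything. Handing in.

```bash
python3 -c "
from rig import ctrl
print(ctrl.sign_off())"
```

```text
the job is handed in; nothing more can be done
None
```

I put all four weights back in the wooden block, each upright in the nest of its own size, and handed the job in at about 43 s of the allowed 112 s. The hand-in gives no verdict, so what follows is from my own checks.

- **How it went:** I gripped each weight by its knob and lowered it to the floor height I had worked out. Only w500 gave a clear contact force there. The other three I let go within about 1 mm of that height. No weight tipped or touched another in any picture I took.
- **Final position:** Outlines of upright, seated weights drawn over the last pictures match all four in the top view to about 1–2 mm. The side view agrees for w500, w200 and w50. There the gripper hid most of w100, but it showed clearly seated in the side view right after I released it.
- **Tweezers:** They measured within about 3 mm of their starting estimate in the side view, so I read them as unmoved. The top view did not find them at the end.
- **Gripper:** It was about 0.19 m up and touching nothing at hand-in.
- **Disagreement:** The networks' own midpoint estimates were noisier at the end. They put the weights up to about 9 mm off, and the two cameras disagreed with each other. I went by the outlines instead.

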